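# Slide the cover plate home and tighten its wing nut between the fittings

### The job

Slide the slotted cover plate on the grey filter housing fully home under the wing nut, against the stop bar. Then turn the wing nut clockwise, in short arcs, until it is hand-tight on the plate: it should resist a push of about 12 N at the end of a wing, and not be overtightened. Go gently beside the oil cup and the copper pipe stub, and leave the plate home.

Things in the scene. Friction and masses are not known exactly. Their poses are not given: they have to be found in the camera images.
- housing: Grey filter housing 262x150 mm on a dark foot, fixed to the bench, flat top 35 mm up. Origin: on the bench under the upright 10 mm stud (top 82 mm up); x points to the back along the plate's slide, z up. Two rails guide the plate along x with 1 mm play a side; a stop bar for its back edge has its face at x = +25 mm. A canister 68 mm wide, 72 mm tall stands on the top at x = +95 mm.
- cover_plate: Loose steel plate 95x64x6 mm, about 0.3 kg, on the housing top between the rails; 16 mm slot open to the back, upright tab at the front (50 wide, 5 thick, top 26 mm above the underside). Origin at the underside, x to the back: plate from x = -70 (outer tab face) to +25 mm. Fully home, its origin is on the stud axis; it starts 34 to 53 mm short.
- wing_nut: Nut on the stud, four upright wings along its +-x and +-y: 7 mm thick, out to 28.5 mm from the axis, 11 to 32 mm above the origin (on the axis, under its 28 mm flange); hub 17 mm wide. Clockwise from above tightens, lowering it 2.5 mm a turn. Starts 0.7 to 1.2 mm above the plate; turns easily (under 3 N) till it seats, then a push at a wing's end climbs to 12 N (tight) in about 0.3 rad.
- oil_cup: Amber glass oil cup with brass ends, 17 mm thick, 48 mm tall, fixed on the housing top at x = +13, y = +46 mm of its frame; origin at the centre of its foot. With the pipe stub it leaves room for nearly closed fingers at the nut only while the wing between them points within about 55 degrees of the housing's -x.
- pipe_stub: Copper pipe stub with brass cap, 17 mm thick, 48 mm tall, fixed on the housing top at x = +13, y = -46 mm of its frame; origin at the centre of its foot. Closed fingers behind a wing can push it from about 45 degrees short of the housing's -x (on this side) to 60 degrees past it (on the oil cup's side).
Mind the look-alikes: they are no part of the job. There is more than one size of the cover_plate; the job needs the middle-sized.

How it is judged:
By the outcome, as a careful person would: the job done as asked, in the order asked, and still so for the second after the job is handed in, with the robot touching nothing.
It also fails if it takes over 72 s, if anything falls off the work surface, if the arm or the gripper's body presses on something with over 40 N, if the wrist force passes 120 N, or if a joint passes its speed limit or range.

### The arm

A 7-joint arm with a two-finger parallel gripper is mounted at the origin on a cart in front of the work surface, level with it; the furniture and walls round the work are solid. World frame = base frame: x ahead of the robot, y to its left, z up, the work surface at z = 0. Lengths are in m, angles in rad, forces in N, time in s.
With the tool pointing down it reaches from about 0.4 to 0.85 m from the base axis. Payload 4.5 kg.
Tool frame: the origin (TCP) lies on the centre line of the jaws, within the pads' length; the fingertips stand 11 mm ahead of it and the grasp point (between the pads) lies 8 mm behind it; z points along the fingers, y is the line along which they close (so a half turn about z gives the same grasp; the last joint's range is limited). The gripper opens to 88 mm and grips with 3 to 60 N. Pads are 18 mm wide; open, the fingers measure 123 mm over their backs; the gripper's body (75 mm by 187 mm) begins 45 mm behind the grasp point.
Start: joints at [-1.215, 0.689, -0.195, 1.565, 0.157, 0.902, -0.215], TCP at [0.198, 0.593, 0.25] pointing down, gripper open.
Joint ranges: [-3.01, 3.01], [-0.46, 2.08], [-1.47, 1.51], [0.13, 2.56], [-1, 4.14], [0.04, 2.09], [-2.66, 2.66]. Speed limits (rad/s): [2.57, 2.57, 3.14, 3.14, 3.14, 3.14, 3.14].

### API

Orientations are given as a unit quaternion [w, x, y, z].
In Python, from station import r, imaging, finish_job gives the robot as it stands. The module is installed in compiled form; this text tells all that it offers.
- The arm moves only by the tool arm_command, never from a script. Its arguments are lists of equal length, an entry for each row: "linear": the shift along the world's x, y, z in m, a list of three; "twist": the turn about the world's z in rad; "grip": the opening, from 0 (shut) to 1 (fully open). A call has 1 to 5 rows; each row shifts and turns the commanded pose from where the row before left it; what a row does not reach is not made up. A row lasts 1/12 s, in which the tool goes at most 41.7 mm and 7.16 degrees, less where a joint would pass 70% of its speed; a pose out of reach is approached as far as the arm can. A call is refused whole if a number of a shift passes 0.0417 or a number of a turn 0.125, either way. A call with a gripper value outside its range is refused whole. The fingers move at their own pace and stop on an object; "force" is the grip in N (left out, the last holds). Time passes only in rows, so rows that do not move let the fingers close. It gives the time, the measured TCP pose, the force, the opening and the grip force at its end, in the units of the state.
- r.get_state(): the state, without advancing time (a new reading comes with each control period).
- imaging.read_camera(name): name is "side" or "top" or "wrist"; returns a dict with "image" (400x640x3 uint8, red, green, blue), "z_map" (400x640 float32, m along the optical axis (not along the pixel's ray), 0 where there is no reading), "fov_y" (degrees; the focal length in pixels is half the picture's height over the tangent of half this angle, whatever the lens; pixels are square), "cx", "cy" (the principal point, pixels), "k1" (the pictures are not rectified: a ray, as slopes to the right and down, at radius r is drawn at 1 + k1 r^2 times it, then the intrinsics apply), "extrinsics" (4x4, takes a point from world to camera coordinates); the wrist camera has in their place "mount" (4x4, takes a point from camera to tool coordinates, whose origin is the TCP and whose axes are the flange's). Camera axes: x right, y up, looking along -z (the intrinsics and any distortion apply to the point x, -y, -z); pixel columns grow to the right and rows downward; lengths in m; the calibration is good to about 2 mm. A picture is of the moment at which its call begins: read the wrist's pose just before it.
- finish_job(): hands the job in; it is judged then, once.
The state is a dict: "t": time; "joint_positions": joint angles; "joint_velocities": joint speeds; "effort": joint torques, N m; "position": TCP position; "tool_rot": TCP orientation; "ft_force": force on the tool from outside, world axes, zero at the start; "torque": the same for the moment, N m; "grip_width": finger opening in m; "grip_force": force on a finger pad.
Only numpy, scipy, OpenCV 4.12 (cv2) and the standard library are available. Lean on these libraries where they do the work, as an engineer would, in place of code of your own. Each camera call takes 0.05 s, during which the arm holds its last target. There are 200 camera calls.

## Working session

There is one attempt and no reset: what is moved stays moved. The work goes in short steps, Python scripts to look and compute and a tool call to move; the robot and the scene stay as the last step left them, time stands still between calls to the robot, and variables do not carry over. Pictures are saved under pics/ and viewed, at most 10 in all, crops included, and the job is handed in when it is done.

Besides the shell and the picture viewer there is one more tool, called after "Emit:" as name(argument=value, ...), one argument or row to a line, values as JSON. arm_command: Moves the arm, as the interface text tells. Its arguments: {"type":"object","properties":{"linear":{"type":"array","items":{"type":"array","items":{"type":"number"}}},"twist":{"type":"array","items":{"type":"number"}},"grip":{"type":"array","items":{"type":"number"}},"force":{"type":"number"}},"required":["linear","twist","grip"]}

```bash
mkdir -p pics
cat > h.py <<'E'
import numpy as np, cv2
from station import r, imaging, finish_job
from scipy.spatial.transform import Rotation as R
def cam(n):
    s=r.get_state(); d=imaging.read_camera(n)
    if n=='wrist':
        T=np.eye(4); q=np.array(s['tool_rot']); T[:3,:3]=R.from_quat(q[[1,2,3,0]]).as_matrix(); T[:3,3]=s['position']
        d['c2w']=T@np.array(d['mount'])
    else: d['c2w']=np.linalg.inv(np.array(d['extrinsics']))
    return d
def pts(d,u,v,z=None):
    """world points of pixels; z map or given world height"""
    u=np.atleast_1d(u).astype(float); v=np.atleast_1d(v).astype(float)
    f=200/np.tan(np.radians(d['fov_y'])/2); K=np.array([[f,0,d['cx']],[0,f,d['cy']],[0,0,1]])
    p=cv2.undistortPoints(np.stack([u,v],1)[:,None],K,np.array([d['k1'],0,0,0.]),)[:,0]
    ray=np.stack([p[:,0],-p[:,1],-np.ones(len(p))],1)
    M=d['c2w']
    if z is None:
        dep=d['z_map'][v.round().astype(int),u.round().astype(int)]
    else:
        w=ray@M[:3,:3].T; dep=(z-M[2,3])/w[:,2]
    return (ray*dep[:,None])@M[:3,:3].T+M[:3,3]
def cloud(d):
    v,u=np.mgrid[0:400,0:640]; P=pts(d,u.ravel(),v.ravel()).reshape(400,640,3); P[d['z_map']==0]=np.nan; return P
def save(d,n): cv2.imwrite('pics/'+n,d['image'][:,:,::-1])
E
python3 - <<'E'
from h import *
s=r.get_state(); print({k:np.round(v,3) for k,v in s.items()})
for n in ['side','top']:
    d=cam(n); save(d,n+'0.png'); print(n,d['fov_y'],d['k1'],np.round(d['c2w'],3).tolist())
    import pickle; pickle.dump(d,open(n+'.pkl','wb'))
a=cv2.imread('pics/side0.png')
E
```

```text
{'t': np.float64(0.0), 'joint_positions': array([-1.215,  0.69 , -0.195,  1.566,  0.157,  0.902, -0.215]), 'joint_velocities': array([ 0.   ,  0.001, -0.002,  0.001,  0.001, -0.001,  0.001]), 'effort': array([-1.0000e-03, -5.2756e+01, -1.2670e+00, -1.5343e+01, -5.3000e-02,
        6.0000e-03,  0.0000e+00]), 'position': array([0.198, 0.592, 0.249]), 'tool_rot': array([-0.   ,  0.16 ,  0.987, -0.001]), 'ft_force': array([-0.906,  0.168,  0.259]), 'torque': array([ 0.017, -0.053, -0.005]), 'grip_force': np.float64(0.0), 'grip_width': np.float64(0.088)}
side 47.953906894998575 -0.06294101505453802 [[-0.913, 0.274, -0.301, 0.308], [-0.407, -0.623, 0.668, 0.626], [-0.004, 0.733, 0.68, 0.717], [0.0, 0.0, 0.0, 1.0]]
top 50.565342935904326 -0.10802298082622254 [[0.051, 0.978, -0.204, 0.452], [-0.999, 0.048, -0.016, -0.004], [-0.006, 0.204, 0.979, 0.908], [0.0, 0.0, 0.0, 1.0]]
```

View pics/side0.png

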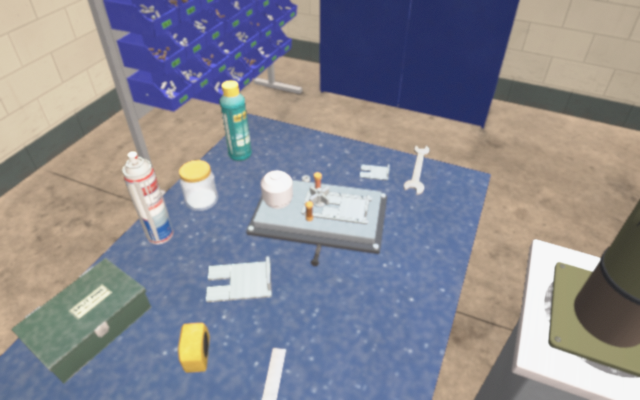

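View pics/top0.png

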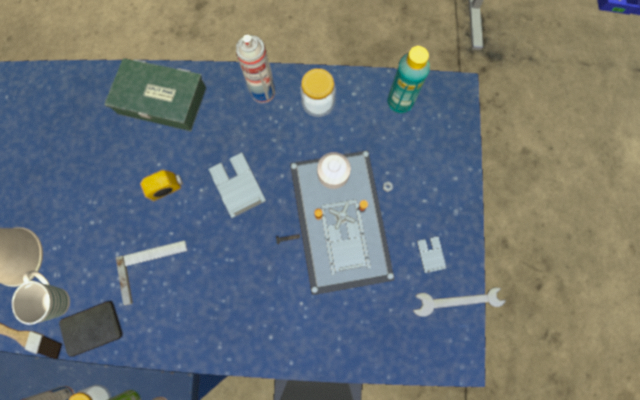

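The top view shows the housing with corners at about (294,167), (367,155), (390,276) and (315,290). The canister is at (333,168), the cups at (319,213) and (363,205), and the nut near (342,214). The plate's tab is near (350,268), and the loose plates at (237,185) and (431,255) are decoys. I'll zoom in next.

Run:
```python
from h import *
import pickle
d=pickle.load(open('top.pkl','rb'))
c=d['image'][140:300,280:400,::-1]; a=cv2.resize(c,None,fx=3.7,fy=3.7,interpolation=cv2.INTER_CUBIC)
cv2.imwrite('pics/topc.png',a)
print('corners z35',pts(d,[294,367,390,315],[167,155,276,290],.035).round(4).tolist())
P=cloud(d)
for n,(u,v) in dict(nut=(342,214),oil=(319,213),pipe=(363,205),can=(333,168),top=(312,250),tab=(350,268)).items(): print(n,P[v-2:v+3,u-2:u+3].reshape(-1,3)[[0,12,24]].round(3).tolist())
# housing top pts
m=(abs(P[...,2]-.037)<.006)&(P[...,0]>.3)&(P[...,0]<.7)&(abs(P[...,1])<.3)
lab=cv2.connectedComponentsWithStats(m.astype(np.uint8)); i=1+np.argmax(lab[2][1:,4]); q=P[lab[1]==i][:,:2].astype(np.float32); print(len(q),cv2.minAreaRect(q*1000))
# cans/cups: points by height
for zl,zh in [(.076,.086),(.095,.115)]:
    k=(P[...,2]>zl)&(P[...,2]<zh)&(P[...,0]>.35)&(P[...,0]<.6)&(abs(P[...,1])<.15); n,l,st,ce=cv2.connectedComponentsWithStats(k.astype(np.uint8))
    for j in range(1,n):
        if st[j,4]>3: print(zl,st[j,4],ce[j].round(1),P[l==j].mean(0).round(4))
```

```text
corners z35 [[0.7098, 0.0728, 0.035], [0.7445, -0.083, 0.035], [0.4886, -0.1376, 0.035], [0.4531, 0.0139, 0.035]]
nut [[0.609, -0.029, 0.074], [0.603, -0.033, 0.084], [0.601, -0.037, 0.075]]
oil [[0.607, 0.017, 0.084], [0.604, 0.013, 0.081], [0.603, 0.009, 0.062]]
pipe [[0.628, -0.07, 0.08], [0.623, -0.073, 0.086], [0.62, -0.078, 0.083]]
can [[0.694, -0.006, 0.108], [0.69, -0.01, 0.108], [0.687, -0.014, 0.105]]
top [[0.538, 0.029, 0.034], [0.534, 0.024, 0.036], [0.53, 0.02, 0.036]]
tab [[0.504, -0.05, 0.058], [0.5, -0.054, 0.056], [0.497, -0.059, 0.037]]
6188 ((595.906005859375, -34.681983947753906), (245.39199829101562, 150.1468048095703), 12.724946022033691)
0.076 5 [318. 215.] [0.5997 0.0149 0.0808]
```

View pics/topc.png

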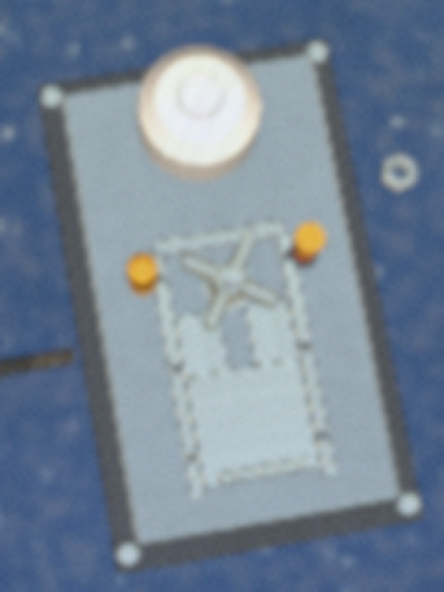

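The crop shows the housing yawed about +12.6° in the world frame. The nut is near (0.60,-0.034), with one wing at about 155° in the world frame. The plate is well short of home. I'm moving to a close view with the wrist camera.

Emit:
arm_command(
  linear=[
    [0.02, -0.035, 0.005],
    [0.02, -0.035, 0.005],
    [0.02, -0.035, 0.005],
    [0.02, -0.035, 0.005],
    [0.02, -0.035, 0.005],
  ],
  twist=[0.03, 0.03, 0.03, 0.03, 0.03],
  grip=[0, 0, 0, 0, 0],
)

```text
t: 0.52
position: [0.2982, 0.4159, 0.2746]
tool_rot: [-0.0, 0.085, 0.996, -0.0]
ft_force: [0.9, 1.3, -0.2]
grip_width: 0.0566
grip_force: 0.0
```

Emit:
arm_command(
  linear=[
    [0.02, -0.035, 0.005],
    [0.02, -0.035, 0.005],
    [0.02, -0.035, 0.005],
    [0.02, -0.035, 0.005],
    [0.02, -0.035, 0.005],
  ],
  twist=[0.03, 0.03, 0.03, 0.03, 0.03],
  grip=[0, 0, 0, 0, 0],
)

```text
t: 0.93
position: [0.3981, 0.2409, 0.2998]
tool_rot: [-0.0, 0.01, 1.0, -0.0]
ft_force: [1.9, 0.3, 0.7]
grip_width: 0.0236
grip_force: 0.0
```

Emit:
arm_command(
  linear=[
    [0.02, -0.035, 0],
    [0.02, -0.035, 0],
    [0.02, -0.035, 0],
    [0.02, -0.035, 0],
    [0.02, -0.035, 0],
  ],
  twist=[0.03, 0.03, 0.03, 0.03, 0.03],
  grip=[0, 0, 0, 0, 0],
)

```text
t: 1.35
position: [0.4981, 0.0659, 0.2996]
tool_rot: [-0.0, -0.065, 0.998, -0.0]
ft_force: [-0.1, 1.2, -0.0]
grip_width: 0.0008
grip_force: 0.0
```

Emit:
arm_command(
  linear=[
    [0.0, -0.035, 0],
    [0.0, -0.035, 0],
    [0.0, -0.035, 0],
    [0.0, 0, 0],
  ],
  twist=[0.03, 0.03, 0.03, 0],
  grip=[0, 0, 0, 0],
)

```text
t: 1.68
position: [0.4967, -0.0463, 0.2988]
tool_rot: [-0.002, -0.103, 0.995, -0.003]
ft_force: [-0.2, -0.4, 1.1]
grip_width: 0.0005
grip_force: 0.0
```

Run:
```python
from h import *
s=r.get_state(); print(s['t'],s['position'].round(4),s['tool_rot'].round(3),s['joint_positions'].round(2),s['grip_width'],s['ft_force'].round(2))
d=cam('wrist'); save(d,'w0.png'); print(d['fov_y'],d['k1'],d['c2w'].round(3).tolist())
import pickle; pickle.dump(d,open('w0.pkl','wb'))
```

```text
1.6833 [ 0.4967 -0.0463  0.2988] [-0.002 -0.103  0.995 -0.003] [ 0.25  0.48 -0.38  1.87  0.24  0.85  1.52] 0.00047512130010103154 [-0.23 -0.42  1.11]
65.97632407338202 -0.036510414002079425 [[-0.205, -0.927, -0.313, 0.414], [0.979, -0.196, -0.061, -0.063], [-0.005, -0.319, 0.948, 0.434], [0.0, 0.0, 0.0, 1.0]]
```

View pics/w0.png

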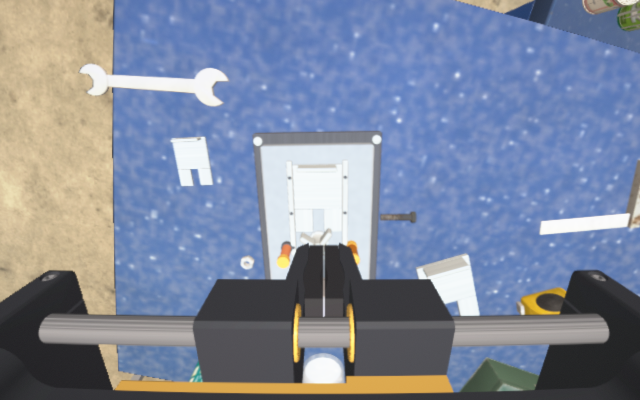

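The wrist view shows the housing's front corners at (258,141) and (376,140), the tab top near (318,165), and the nut half hidden at (318,237) behind the fingers. I'm backing off to see the nut clearly.

Emit:
arm_command(
  linear=[
    [-0.03, -0.005, -0.02],
    [-0.03, -0.005, -0.02],
    [-0.03, -0.005, -0.02],
    [0, 0, 0],
  ],
  twist=[0, 0, 0, 0],
  grip=[0, 0, 0, 0],
)

```text
t: 2.07
position: [0.396, -0.0526, 0.2364]
tool_rot: [-0.009, -0.109, 0.994, 0.0]
ft_force: [-2.1, -0.4, -0.3]
grip_width: 0.0005
grip_force: 0.0
```

Run:
```python
from h import *
import pickle
s=r.get_state(); print(s['t'],s['position'].round(4),s['tool_rot'].round(3),s['joint_positions'].round(2))
d=cam('wrist'); pickle.dump(d,open('w1.pkl','wb'))
c=d['image'][90:320,200:440,::-1]; cv2.imwrite('pics/w1c.png',cv2.resize(c,None,fx=2.6,fy=2.6,interpolation=cv2.INTER_CUBIC))
P=cloud(d)
m=(abs(P[...,2]-.037)<.006)&(P[...,0]>.3)&(P[...,0]<.75)&(abs(P[...,1])<.2)
q=P[m]; print(len(q),np.nanmedian(q[:,2]))
```

```text
2.0667 [ 0.396  -0.0526  0.2364] [-0.009 -0.109  0.994  0.   ] [ 0.26  0.46 -0.36  2.2   0.3   0.55  1.47]
3617 0.03489599299883861
```

View pics/w1c.png

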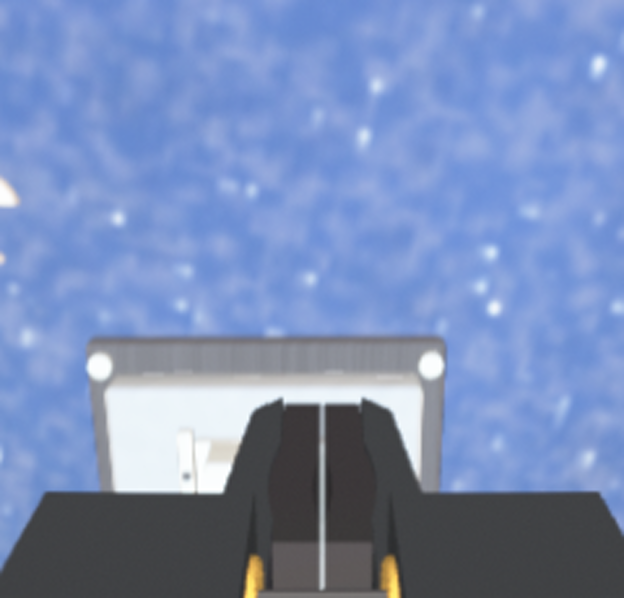

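The fingers hide the nut here because image-up points to world -x. I'll go forward instead so the nut shows clear of the fingers.

Emit:
arm_command(
  linear=[
    [0.04, 0.005, 0.02],
    [0.04, 0.005, 0.02],
    [0.04, 0.005, 0.02],
    [0.04, 0.005, 0],
    [0.04, 0.005, 0],
  ],
  twist=[0, 0, 0, 0, 0],
  grip=[0, 0, 0, 0, 0],
)

```text
t: 2.53
position: [0.6024, -0.0262, 0.2978]
tool_rot: [0.003, -0.109, 0.994, 0.0]
ft_force: [-0.2, 0.7, -0.1]
grip_width: 0.0008
grip_force: 0.0
```

Emit:
arm_command(
  linear=[
    [0.03, 0, 0],
    [0.02, 0, 0],
    [0, 0, 0],
    [0, 0, 0],
    [0, 0, 0],
  ],
  twist=[0, 0, 0, 0, 0],
  grip=[0, 0, 0, 0, 0],
)

```text
t: 2.95
position: [0.6481, -0.0272, 0.2954]
tool_rot: [-0.0, -0.109, 0.994, 0.0]
ft_force: [-0.9, -0.0, 0.1]
grip_width: 0.0006
grip_force: 0.0
```

Run:
```python
from h import *
import pickle
s=r.get_state(); print(s['t'],s['position'].round(4),s['tool_rot'].round(3),s['joint_positions'].round(2))
d=cam('wrist'); pickle.dump(d,open('w2.pkl','wb'))
c=d['image'][60:290,200:450,::-1]; cv2.imwrite('pics/w2c.png',cv2.resize(c,None,fx=2.6,fy=2.6,interpolation=cv2.INTER_CUBIC))
```

```text
2.95 [ 0.6481 -0.0272  0.2954] [-0.    -0.109  0.994  0.   ] [ 0.16  0.69 -0.36  1.42  0.26  1.07  1.54]
```

View pics/w2c.png

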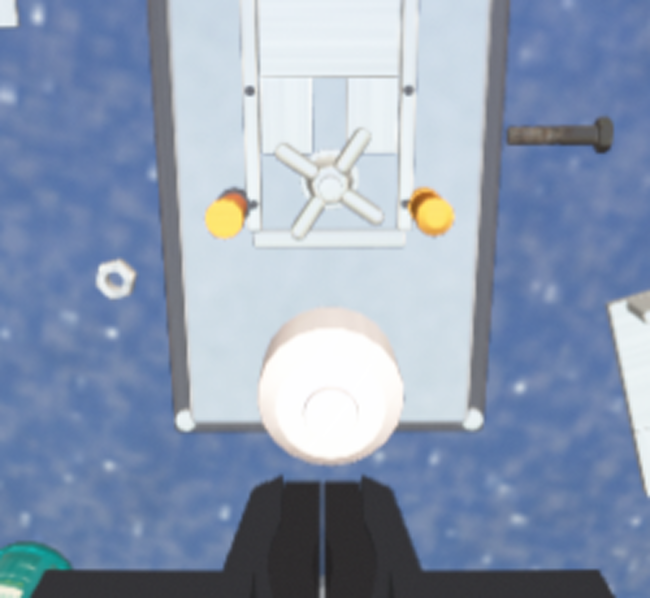

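The crop shows the stud top at (329,185) and wing tips at (280,150), (363,133), (379,218) and (300,234). The plate's prong edges lie at row 154. The rails' inner edges are at columns 260 and 401, the stop bar front is at about row 232, and the cup tops are at (225,218) and (434,214).

Run:
```python
from h import *
import pickle
d=pickle.load(open('w2.pkl','rb'))
def w(l,z):
    a=np.array(l,float); return pts(d,200+a[:,0]/2.6-.3,60+a[:,1]/2.6-.3,z)[:,:2]
stud=w([(330,185)],.082)[0]; cups=w([(225,218),(434,214)],.083); tips=w([(280,150),(363,133),(379,218),(300,234)],.074)
back=w([(185,420),(473,420)],.035); stop=w([(256,234),(404,232)],.043)
pr=w([(265,154),(310,154),(350,154),(395,154)],.041)
rl=w([(260,20),(260,150)],.043);rr=w([(401,20),(404,150)],.043)
for n,a in dict(stud=[stud],cups=cups,tips=tips,back=back,stop=stop,prong=pr,rl=rl,rr=rr).items(): print(n,np.round(a,4).tolist())
v=cups[0]-cups[1]; 
ang=lambda v:np.degrees(np.arctan2(v[1],v[0]))
print('yaw cups',ang(cups[1]-cups[0])-90,ang(back[0]-back[1])-90, 'len',np.linalg.norm(v), 'rails',ang(rl[1]-rl[0]),ang(rr[1]-rr[0]), 'stop',ang(stop[1]-stop[0])-90)
print('tips',[ (round(ang(t-tips.mean(0)),1),round(np.linalg.norm(t-tips.mean(0))*1e3,1)) for t in tips],tips.mean(0))
P=cloud(d); print('stud depth',P[60+71-1:60+73,200+126:200+129].reshape(-1,3).round(4)[:4].tolist())
```

```text
stud [[0.6025, -0.0337]]
cups [[0.626, -0.075], [0.6047, 0.0129]]
tips [[0.5935, -0.0578], [0.5788, -0.0244], [0.6127, -0.009], [0.6273, -0.0417]]
back [[0.7449, -0.0806], [0.7115, 0.07]]
stop [[0.6373, -0.0622], [0.6207, 0.0077]]
prong [[0.5994, -0.0655], [0.5948, -0.0447], [0.5907, -0.0262], [0.586, -0.0054]]
rl [[0.5421, -0.0791], [0.5979, -0.068]]
rr [[0.5283, -0.0173], [0.5832, -0.0019]]
yaw cups 13.63303283948791 -167.47836893412665 len 0.09038275766121445 rails 11.227257382374576 15.636334544121075 stop 13.31567467775433
tips [(np.float64(-111.3), np.float64(26.4)), (np.float64(160.0), np.float64(25.8)), (np.float64(68.3), np.float64(26.1)), (np.float64(-19.3), np.float64(25.7))] [ 0.60306885 -0.03321992]
stud depth [[0.6018, -0.0345, 0.0817], [0.6015, -0.0335, 0.0818], [0.6014, -0.0323, 0.0805], [0.6028, -0.0343, 0.0824]]
```

Measured: housing yaw 13°, stud at (0.602,-0.0335), the front wing at 159.4° in the world frame, and the plate about 34 mm short. I'll put the closed fingers behind the tab.

Emit:
arm_command(
  linear=[
    [-0.035, -0.007, -0.01],
    [-0.035, -0.007, -0.02],
    [-0.035, -0.007, -0.02],
    [-0.035, -0.007, -0.02],
    [-0.034, -0.007, -0.03],
  ],
  twist=[0.008, 0, 0, 0, 0],
  grip=[0, 0, 0, 0, 0],
)

```text
t: 3.42
position: [0.4752, -0.063, 0.1993]
tool_rot: [0.001, -0.113, 0.994, -0.0]
ft_force: [0.6, -1.1, -0.5]
grip_width: 0.0004
grip_force: 0.0
```

Emit:
arm_command(
  linear=[
    [0, 0, -0.03],
    [0, 0, -0.03],
    [0, 0, -0.03],
    [0, 0, 0],
    [0, 0, 0],
  ],
  twist=[0, 0, 0, 0, 0],
  grip=[0, 0, 0, 0, 0],
)

```text
t: 3.83
position: [0.4766, -0.0624, 0.1081]
tool_rot: [-0.001, -0.113, 0.994, 0.0]
ft_force: [0.5, -0.1, 0.1]
grip_width: 0.0002
grip_force: 0.0
```

Emit:
arm_command(
  linear=[
    [0, 0, -0.025],
    [0, 0, -0.02],
    [0, 0, -0.006],
    [0, 0, 0],
    [0, 0, 0],
  ],
  twist=[0, 0, 0, 0, 0],
  grip=[0, 0, 0, 0, 0],
)

```text
t: 4.25
position: [0.4786, -0.0625, 0.0585]
tool_rot: [0.001, -0.113, 0.994, -0.0]
ft_force: [0.0, -0.6, 0.3]
grip_width: 0.0001
grip_force: 0.0
```

Emit:
arm_command(
  linear=[
    [0.0049, 0.0011, 0],
    [0.0049, 0.0011, 0],
    [0.0049, 0.0011, 0],
    [0.0049, 0.0011, 0],
    [0.0049, 0.0011, 0],
  ],
  twist=[0, 0, 0, 0, 0],
  grip=[0, 0, 0, 0, 0],
)

```text
t: 4.67
position: [0.5017, -0.0574, 0.0573]
tool_rot: [-0.001, -0.113, 0.994, -0.0]
ft_force: [-3.9, -1.1, 3.0]
grip_width: 0.0006
grip_force: 1.9
```

Emit:
arm_command(
  linear=[
    [0.0039, 0.0009, 0],
    [0.0039, 0.0009, 0],
    [0.0039, 0.0009, 0],
    [0.0039, 0.0009, 0],
    [0, 0, 0],
  ],
  twist=[0, 0, 0, 0, 0],
  grip=[0, 0, 0, 0, 0],
)

```text
t: 5.08
position: [0.5198, -0.0529, 0.057]
tool_rot: [0.001, -0.113, 0.994, 0.0]
ft_force: [-1.3, -0.9, 0.8]
grip_width: -0.0
grip_force: 0.7
```

Emit:
arm_command(
  linear=[
    [0.0019, 0.0004, 0],
    [0.0019, 0.0004, 0],
    [0.0015, 0.0003, 0],
    [0, 0, 0],
  ],
  twist=[0, 0, 0, 0],
  grip=[0, 0, 0, 0],
)

```text
t: 5.42
position: [0.5244, -0.0519, 0.057]
tool_rot: [0.001, -0.113, 0.994, 0.0]
ft_force: [-0.5, -0.8, -0.9]
grip_width: 0.0003
grip_force: 0.5
```

Emit:
arm_command(
  linear=[
    [0.001, 0.0002, 0],
    [0.001, 0.0002, 0],
    [0, 0, 0],
  ],
  twist=[0, 0, 0],
  grip=[0, 0, 0],
)

```text
t: 5.67
position: [0.5256, -0.0518, 0.057]
tool_rot: [0.0, -0.113, 0.994, 0.0]
ft_force: [-0.4, 0.1, -0.1]
grip_width: 0.0004
grip_force: 0.6
```

Emit:
arm_command(
  linear=[
    [0.001, 0.0002, 0],
    [0.001, 0.0002, 0],
    [0, 0, 0],
  ],
  twist=[0, 0, 0],
  grip=[0, 0, 0],
)

```text
t: 5.92
position: [0.5257, -0.0518, 0.057]
tool_rot: [-0.002, -0.113, 0.994, -0.0]
ft_force: [-4.4, -1.6, 3.7]
grip_width: 0.0005
grip_force: 2.6
```

Emit:
arm_command(
  linear=[
    [0.001, 0.0002, 0],
    [0.001, 0.0002, 0],
    [0, 0, 0],
  ],
  twist=[0, 0, 0],
  grip=[0, 0, 0],
)

```text
t: 6.17
position: [0.5257, -0.0518, 0.057]
tool_rot: [-0.004, -0.113, 0.994, -0.0]
ft_force: [-8.3, -0.4, 6.9]
grip_width: 0.0002
grip_force: 4.2
```

Emit:
arm_command(
  linear=[
    [0.001, 0.0002, 0],
    [0, 0, 0],
  ],
  twist=[0, 0],
  grip=[0, 0],
)

```text
t: 6.33
position: [0.5258, -0.0518, 0.0569]
tool_rot: [-0.005, -0.113, 0.994, -0.001]
ft_force: [-9.8, -0.3, 8.5]
grip_width: 0.0002
grip_force: 5.0
```

The plate is home: it stopped rigidly at x_h ≈ -79 mm for the TCP, as expected. I'm retreating, rising and heading for the nut.

Emit:
arm_command(
  linear=[
    [-0.008, -0.0018, 0],
    [-0.008, -0.0018, 0],
    [0, 0, 0.03],
    [0, 0, 0.035],
    [0, 0, 0],
  ],
  twist=[0, 0, 0, 0, 0],
  grip=[0, 0, 0, 0.17, 0.17],
)

```text
t: 6.75
position: [0.518, -0.0545, 0.1266]
tool_rot: [0.005, -0.113, 0.994, -0.0]
ft_force: [0.5, 0.1, 0.6]
grip_width: 0.0117
grip_force: 0.0
```

Emit:
arm_command(
  linear=[
    [0.014, 0.006, 0],
    [0.014, 0.006, 0],
    [0.014, 0.006, 0],
    [0.014, 0.006, 0],
    [0, 0, 0],
  ],
  twist=[-0.117, -0.117, -0.117, -0.117, -0.118],
  grip=[0.17, 0.17, 0.17, 0.17, 0.17],
)

```text
t: 7.17
position: [0.5747, -0.0284, 0.1224]
tool_rot: [0.003, 0.181, 0.984, 0.002]
ft_force: [0.9, 0.6, -0.1]
grip_width: 0.0148
grip_force: 0.0
```

```bash
cat >> h.py <<'E'
S=np.array([.602,-.0335])
def st():
    s=r.get_state(); q=np.array(s['tool_rot']); p=s['position']; f=s['ft_force']; t=s['torque']
    y=R.from_quat(q[[1,2,3,0]]).as_matrix()[:,1]; a=np.degrees(np.arctan2(y[1],y[0]))
    e=p[:2]-S
    print('t',round(s['t'],2),'p',p.round(4),'yawy',round(a,1),'pol r',round(np.hypot(*e)*1e3,1),'a',round(np.degrees(np.arctan2(e[1],e[0]))%360,1),'F',f.round(1),'tz',round(t[2],3),'M',round(e[0]*f[1]-e[1]*f[0]+t[2],3),'gw',round(s['grip_width'],4),'gf',s['grip_force'].round(1))
    return s
def goal(a,rad=.022,z=None):
    s=r.get_state(); g=S+rad*np.array([np.cos(np.radians(a)),np.sin(np.radians(a))]); print('delta to',a,(g-s['position'][:2]).round(4))
E
python3 - <<'E'
from h import *
st(); goal(159.4)
d=cam('side'); c=d['image'][150:260,230:400,::-1]; cv2.imwrite('pics/s1.png',cv2.resize(c,None,fx=4.5,fy=4.5,interpolation=cv2.INTER_CUBIC))
E
```

```text
Traceback (most recent call last):
  File "h.py", line 31, in st
    print('t',round(s['t'],2),'p',p.round(4),'yawy',round(a,1),'pol r',round(np.hypot(*e)*1e3,1),'a',round(np.degrees(np.arctan2(e[1],e[0]))%360,1),'F',f.round(1),'tz',round(t[2],3),'M',round(e[0]*f[1]-e[1]*f[0]+t[2],3),'gw',round(s['grip_width'],4),'gf',s['grip_force'].round(1))
                                                                                                                                                                                                                                                               ^^^^^^^^^^^^^^^^^^^^^
AttributeError: 'float' object has no attribute 'round'
```

Emit:
arm_command(
  linear=[
    [0.007, 0.0026, -0.01],
    [0, 0, -0.012],
    [0, 0, 0],
    [0, 0, 0],
  ],
  twist=[0, 0, 0, 0],
  grip=[0.17, 0.17, 0.17, 0.17],
)

```text
t: 7.5
position: [0.576, -0.0283, 0.0986]
tool_rot: [-0.001, 0.178, 0.984, -0.0]
ft_force: [0.4, -0.5, 0.0]
grip_width: 0.015
grip_force: 0.0
```

```bash
sed -i "s/s\['grip_force'\].round(1)/round(float(s['grip_force']),1)/" h.py
python3 - <<'E'
from h import *
st(); goal(159.4)
d=cam('side'); c=d['image'][150:260,230:400,::-1]; cv2.imwrite('pics/s1.png',cv2.resize(c,None,fx=4.5,fy=4.5,interpolation=cv2.INTER_CUBIC))
E
```

```text
t 7.5 p [ 0.576  -0.0283  0.0986] yawy 69.5 pol r 26.5 a 168.7 F [ 0.4 -0.5  0. ] tz 0.009 M 0.019 gw 0.015 gf 0.0
delta to 159.4 [0.0054 0.0025]
```

View pics/s1.png

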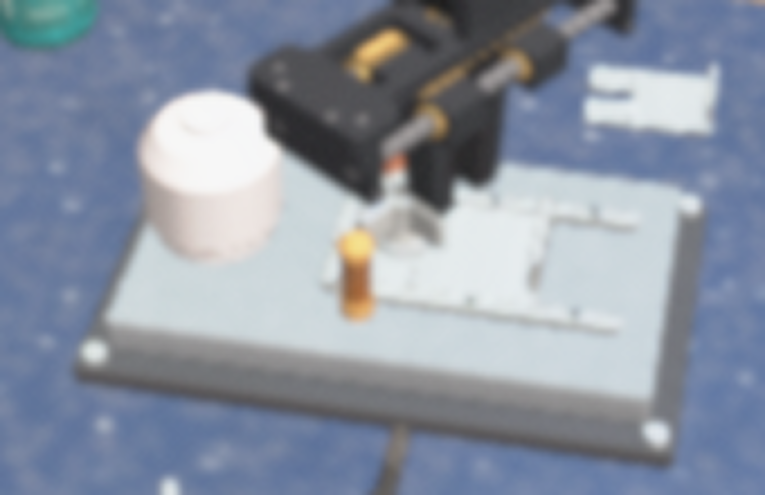

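The side view shows the plate home at the stop bar, with the fingers above and beside the front wing near (430,215). I'll correct the position and descend.

Emit:
arm_command(
  linear=[
    [0.0054, 0.0025, 0],
    [0, 0, -0.01],
    [0, 0, 0],
    [0, 0, 0],
  ],
  twist=[0, 0, 0, 0],
  grip=[0.17, 0.17, 0.17, 0.17],
)

```text
t: 7.88
position: [0.5822, -0.0254, 0.0895]
tool_rot: [-0.001, 0.179, 0.984, -0.0]
ft_force: [-0.3, 0.2, -0.2]
grip_width: 0.0152
grip_force: 0.0
```

Emit:
arm_command(
  linear=[
    [0, 0, -0.007],
    [0, 0, -0.007],
    [0, 0, -0.006],
    [0, 0, 0],
    [0, 0, 0],
  ],
  twist=[0, 0, 0, 0, 0],
  grip=[0.17, 0.17, 0.17, 0.17, 0.17],
)

```text
t: 8.3
position: [0.5822, -0.0254, 0.0694]
tool_rot: [-0.001, 0.179, 0.984, -0.0]
ft_force: [0.1, 0.2, 1.2]
grip_width: 0.0153
grip_force: 0.0
```

Run:
```python
from h import *
st(); goal(159.4)
```

```text
t 8.3 p [ 0.5822 -0.0254  0.0694] yawy 69.4 pol r 21.4 a 157.7 F [0.1 0.2 1.2] tz -0.081 M -0.084 gw 0.0153 gf 0.0
delta to 159.4 [-0.0008 -0.0004]
```

Emit:
arm_command(
  linear=[
    [0, 0, 0],
    [0, 0, 0],
    [0.0002, 0.0012, 0],
    [0.0002, 0.0011, 0],
  ],
  twist=[0, 0, -0.0565, -0.0565],
  grip=[0.1, 0.1, 0.1, 0.1],
  force=5,
)

```text
t: 8.63
position: [0.5834, -0.0237, 0.0704]
tool_rot: [0.0, 0.236, 0.972, -0.0]
ft_force: [0.7, -1.5, -0.0]
grip_width: 0.0086
grip_force: 0.8
```

Emit:
arm_command(
  linear=[
    [0.0006, 0.001, 0],
    [0.0006, 0.0009, 0],
    [0.0007, 0.0009, 0],
    [0.0006, 0.0009, 0],
    [0, 0, 0],
  ],
  twist=[-0.0565, -0.0565, -0.0565, -0.0565, 0],
  grip=[0.1, 0.1, 0.1, 0.1, 0.1],
)

```text
t: 9.05
position: [0.5856, -0.02, 0.0703]
tool_rot: [0.0, 0.343, 0.939, -0.0]
ft_force: [-1.1, -1.3, 0.1]
grip_width: 0.0086
grip_force: 0.6
```

Run:
```python
from h import *
st(); goal(140)
```

```text
t 9.05 p [ 0.5856 -0.02    0.0703] yawy 49.9 pol r 21.2 a 140.6 F [-1.1 -1.3  0.1] tz 0.022 M 0.058 gw 0.0086 gf 0.6
delta to 140 [-0.0005  0.0007]
```

Torque is light, so the nut turned. The next wing is at about 232° in the world frame. I'll lift, swing back and straddle it.

Emit:
arm_command(
  linear=[
    [0, 0, 0.015],
    [0, 0, 0.017],
    [-0.005, -0.005, 0],
    [-0.003, -0.006, 0],
    [0, -0.006, 0],
  ],
  twist=[0, 0, 0.12, 0.12, 0.12],
  grip=[0.17, 0.17, 0.17, 0.17, 0.17],
)

```text
t: 9.47
position: [0.5773, -0.0362, 0.1028]
tool_rot: [0.0, 0.164, 0.986, 0.0]
ft_force: [-0.6, -0.3, -1.0]
grip_width: 0.0146
grip_force: 0.0
```

Emit:
arm_command(
  linear=[
    [0, -0.002, 0],
    [0.001, -0.003, 0],
    [0.002, -0.003, 0],
    [0.003, -0.003, 0],
    [0.005, -0.003, 0],
  ],
  twist=[0.12, 0.12, 0.12, 0.12, 0.12],
  grip=[0.17, 0.17, 0.17, 0.17, 0.17],
)

```text
t: 9.88
position: [0.5885, -0.0506, 0.1024]
tool_rot: [0.0, -0.134, 0.991, -0.0]
ft_force: [0.2, 0.2, 0.7]
grip_width: 0.0149
grip_force: 0.0
```

Emit:
arm_command(
  linear=[
    [0, 0, 0],
    [0, 0, 0],
    [0, 0, 0],
    [0, 0, 0],
    [0, 0, 0],
  ],
  twist=[0.12, 0.12, 0.12, 0.12, 0.12],
  grip=[0.17, 0.17, 0.17, 0.17, 0.17],
)

```text
t: 10.3
position: [0.5888, -0.0505, 0.1024]
tool_rot: [0.0, -0.421, 0.907, -0.0]
ft_force: [0.9, 0.0, -0.0]
grip_width: 0.0151
grip_force: 0.0
```

Emit:
arm_command(
  linear=[
    [0, 0, 0],
    [0, 0, 0],
  ],
  twist=[0.046, 0],
  grip=[0.17, 0.17],
)

```text
t: 10.47
position: [0.5888, -0.0506, 0.1023]
tool_rot: [0.0, -0.439, 0.898, 0.0]
ft_force: [0.5, -0.0, -0.1]
grip_width: 0.0148
grip_force: 0.0
```

Run:
```python
from h import *
print(st()['joint_positions'].round(2)); goal(232)
d=cam('wrist'); 
import pickle; pickle.dump(d,open('w3.pkl','wb'))
cv2.imwrite('pics/w3.png',cv2.resize(d['image'][120:400,160:480,::-1],None,fx=2.1,fy=2.1,interpolation=cv2.INTER_CUBIC))
```

```text
t 10.47 p [ 0.5888 -0.0506  0.1023] yawy 142.1 pol r 21.6 a 232.2 F [ 0.5 -0.  -0.1] tz 0.032 M 0.04 gw 0.0148 gf 0.0
[ 0.27  0.88 -0.46  1.78  0.62  0.63  1.92]
delta to 232 [-0.0003 -0.0003]
```

View pics/w3.png

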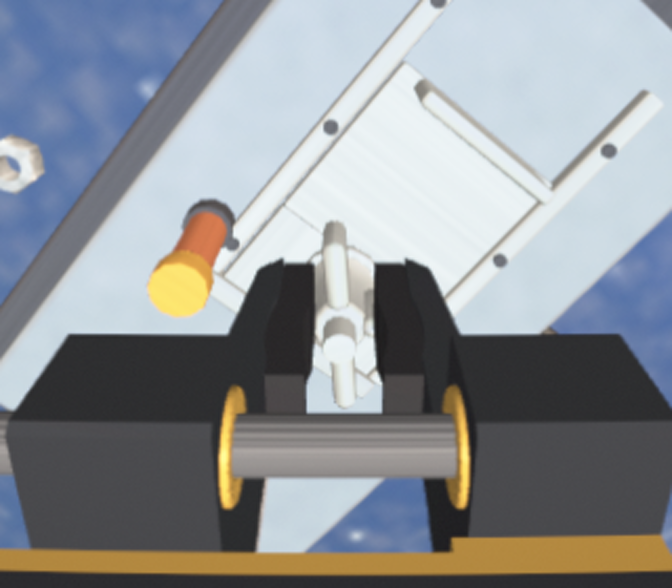

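The wrist view shows the wing (tip at (335,230)) between the fingers and close to centred, with the pipe stub well clear at (200,260). I'm descending.

Emit:
arm_command(
  linear=[
    [0, 0, -0.012],
    [0, 0, -0.011],
    [0, 0, -0.01],
    [0, 0, 0],
    [0, 0, 0],
  ],
  twist=[0, 0, 0, 0, 0],
  grip=[0.17, 0.17, 0.17, 0.17, 0.1],
)

```text
t: 10.93
position: [0.5882, -0.0509, 0.0678]
tool_rot: [-0.001, -0.438, 0.899, -0.0]
ft_force: [1.6, -1.9, -1.5]
grip_width: 0.0105
grip_force: 1.1
```

Run:
```python
from h import *
st(); goal(232)
A=[232,226,220,214,208,202,196,190,184,178,172,166,160,154,148,142,138]
g=np.array([S+.022*np.array([np.cos(np.radians(a)),np.sin(np.radians(a))]) for a in A])
print(np.c_[A[1:],np.diff(g,axis=0).round(4)*1000].tolist())
```

```text
t 10.93 p [ 0.5882 -0.0509  0.0678] yawy 142.0 pol r 22.2 a 231.4 F [ 1.6 -1.9 -1.5] tz 0.004 M 0.058 gw 0.0105 gf 1.1
delta to 232 [0.0003 0.    ]
[[226.0, -1.7, 1.5], [220.0, -1.6, 1.7], [214.0, -1.4, 1.8], [208.0, -1.2, 2.0], [202.0, -1.0, 2.1], [196.0, -0.7, 2.2], [190.0, -0.5, 2.2], [184.0, -0.3, 2.3], [178.0, -0.0, 2.3], [172.0, 0.2, 2.3], [166.0, 0.4, 2.3], [160.0, 0.7, 2.2], [154.0, 0.9, 2.1], [148.0, 1.1, 2.0], [142.0, 1.3, 1.9], [138.0, 1.0, 1.2]]
```

Emit:
arm_command(
  linear=[
    [-0.0017, 0.0015, 0],
    [-0.0016, 0.0017, 0],
    [-0.0014, 0.0018, 0],
    [-0.0012, 0.002, 0],
    [-0.001, 0.0021, 0],
  ],
  twist=[-0.105, -0.105, -0.105, -0.105, -0.105],
  grip=[0.1, 0.1, 0.1, 0.1, 0.1],
)

```text
t: 11.35
position: [0.5821, -0.042, 0.0693]
tool_rot: [0.0, -0.187, 0.982, -0.0]
ft_force: [0.8, -1.6, -1.1]
grip_width: 0.0089
grip_force: 1.0
```

Emit:
arm_command(
  linear=[
    [-0.0007, 0.0022, 0],
    [-0.0005, 0.0022, 0],
    [-0.0003, 0.0023, 0],
    [0, 0.0023, 0],
    [0.0002, 0.0023, 0],
  ],
  twist=[-0.105, -0.105, -0.105, -0.105, -0.105],
  grip=[0.1, 0.1, 0.1, 0.1, 0.1],
)

```text
t: 11.77
position: [0.5806, -0.0307, 0.0693]
tool_rot: [0.0, 0.074, 0.997, -0.0]
ft_force: [0.4, -1.8, -0.9]
grip_width: 0.0088
grip_force: 0.9
```

Run:
```python
from h import *
st(); goal(172); goal(166)
```

```text
t 11.77 p [ 0.5806 -0.0307  0.0693] yawy 81.5 pol r 21.6 a 172.4 F [ 0.4 -1.8 -0.9] tz 0.015 M 0.053 gw 0.0088 gf 0.9
delta to 172 [-0.0004  0.0002]
delta to 166 [0.     0.0025]
```

Emit:
arm_command(
  linear=[
    [0.0002, 0.0024, 0],
    [0.0006, 0.0022, 0],
    [0.0009, 0.0021, 0],
    [0, 0, 0],
  ],
  twist=[-0.105, -0.105, -0.105, 0],
  grip=[0.1, 0.1, 0.1, 0.1],
)

```text
t: 12.1
position: [0.5824, -0.0231, 0.0693]
tool_rot: [0.0, 0.228, 0.974, -0.0]
ft_force: [0.9, -0.5, 0.1]
grip_width: 0.0091
grip_force: 0.1
```

Emit:
arm_command(
  linear=[
    [0.0005, 0.001, 0],
    [0.0005, 0.001, 0],
    [0.0006, 0.001, 0],
    [0, 0, 0],
  ],
  twist=[-0.052, -0.052, -0.052, 0],
  grip=[0.1, 0.1, 0.1, 0.1],
)

```text
t: 12.43
position: [0.5837, -0.0206, 0.0692]
tool_rot: [0.0, 0.301, 0.953, -0.0]
ft_force: [0.6, -0.0, 0.8]
grip_width: 0.0086
grip_force: 0.5
```

Run:
```python
from h import *
st(); goal(145); goal(140)
```

```text
t 12.43 p [ 0.5837 -0.0206  0.0692] yawy 54.9 pol r 22.4 a 144.7 F [ 0.6 -0.   0.8] tz 0.007 M -0.001 gw 0.0086 gf 0.5
delta to 145 [ 0.0003 -0.0003]
delta to 140 [0.0014 0.0012]
```

Emit:
arm_command(
  linear=[
    [0.0008, 0.0008, 0],
    [0.0006, 0.0006, 0],
    [0.0006, 0.0006, 0],
  ],
  twist=[-0.04, -0.04, -0.04],
  grip=[0.1, 0.1, 0.1],
)

```text
t: 12.68
position: [0.5851, -0.0188, 0.0691]
tool_rot: [-0.0, 0.358, 0.934, -0.0]
ft_force: [-1.0, -0.9, 0.6]
grip_width: 0.009
grip_force: 0.9
```

Run:
```python
from h import *
st()
```

```text
t 12.68 p [ 0.5851 -0.0188  0.0691] yawy 48.0 pol r 22.4 a 138.9 F [-1.  -0.9  0.6] tz 0.024 M 0.054 gw 0.009 gf 0.9
```

Still running free at about 110° turned. I'll re-grasp the next wing at about 230°.

Emit:
arm_command(
  linear=[
    [0, 0, 0.015],
    [0, 0, 0.017],
    [-0.005, -0.005, 0],
    [-0.003, -0.006, 0],
    [0, -0.006, 0],
  ],
  twist=[0, 0, 0.12, 0.12, 0.12],
  grip=[0.17, 0.17, 0.17, 0.17, 0.17],
)

```text
t: 13.1
position: [0.5771, -0.0349, 0.1016]
tool_rot: [-0.0, 0.18, 0.984, 0.0]
ft_force: [-0.8, -0.2, -0.0]
grip_width: 0.0147
grip_force: 0.0
```

Emit:
arm_command(
  linear=[
    [0, -0.002, 0],
    [0.001, -0.003, 0],
    [0.002, -0.003, 0],
    [0.003, -0.003, 0],
    [0.005, -0.003, 0],
  ],
  twist=[0.12, 0.12, 0.12, 0.12, 0.12],
  grip=[0.17, 0.17, 0.17, 0.17, 0.17],
)

```text
t: 13.52
position: [0.5884, -0.0492, 0.1013]
tool_rot: [-0.0, -0.118, 0.993, 0.0]
ft_force: [0.3, 0.4, -0.4]
grip_width: 0.0151
grip_force: 0.0
```

Emit:
arm_command(
  linear=[
    [0, 0, 0],
    [0, 0, 0],
    [0, 0, 0],
    [0, 0, 0],
    [0, 0, 0],
  ],
  twist=[0.12, 0.12, 0.12, 0.12, 0.12],
  grip=[0.17, 0.17, 0.17, 0.17, 0.17],
)

```text
t: 13.93
position: [0.5888, -0.0492, 0.1013]
tool_rot: [0.0, -0.406, 0.914, -0.0]
ft_force: [0.2, -0.2, -0.3]
grip_width: 0.0149
grip_force: 0.0
```

Emit:
arm_command(
  linear=[
    [0, 0, 0],
    [0, 0, 0],
  ],
  twist=[0.046, 0],
  grip=[0.17, 0.17],
)

```text
t: 14.1
position: [0.5887, -0.0493, 0.1012]
tool_rot: [0.0, -0.424, 0.906, 0.0]
ft_force: [-1.2, -0.2, 0.2]
grip_width: 0.0149
grip_force: 0.0
```

Run:
```python
from h import *
st(); goal(230)
d=cam('wrist'); 
cv2.imwrite('pics/w4.png',cv2.resize(d['image'][200:340,250:390,::-1],None,fx=4,fy=4,interpolation=cv2.INTER_CUBIC))
```

```text
t 14.1 p [ 0.5887 -0.0493  0.1012] yawy 140.2 pol r 20.6 a 229.9 F [-1.2 -0.2  0.2] tz -0.017 M -0.034 gw 0.0149 gf 0.0
delta to 230 [-0.0009 -0.0011]
```

View pics/w4.png

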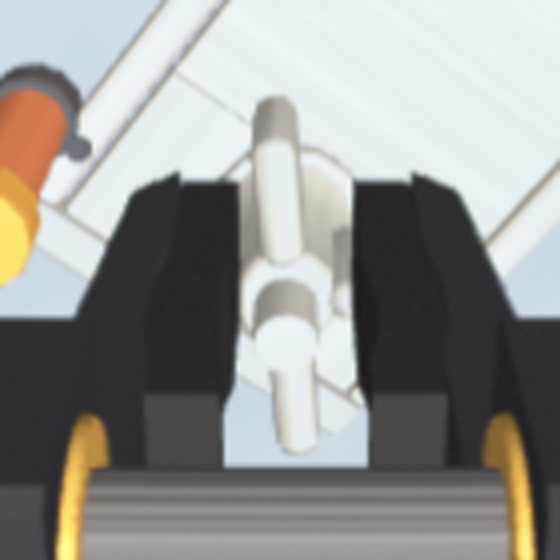

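The wing (tip at (275,100), stud top at (287,335)) sits about 2 mm left of the gap's midline (297). I'll shift toward the pipe side a little and descend.

Emit:
arm_command(
  linear=[
    [0.0002, -0.0021, -0.01],
    [0, 0, -0.011],
    [0, 0, -0.011],
    [0, 0, 0],
    [0, 0, 0],
  ],
  twist=[0.02, 0, 0, 0, 0],
  grip=[0.17, 0.17, 0.17, 0.17, 0.1],
)

```text
t: 14.57
position: [0.5881, -0.0516, 0.0677]
tool_rot: [-0.001, -0.432, 0.902, 0.0]
ft_force: [1.3, -1.5, -1.5]
grip_width: 0.0103
grip_force: 1.0
```

Run:
```python
from h import *
st(); goal(230); goal(226)
```

```text
t 14.57 p [ 0.5881 -0.0516  0.0677] yawy 141.1 pol r 22.8 a 232.4 F [ 1.3 -1.5 -1.5] tz -0.016 M 0.028 gw 0.0103 gf 1.0
delta to 230 [-0.0002  0.0012]
delta to 226 [-0.0014  0.0022]
```

Emit:
arm_command(
  linear=[
    [-0.0009, 0.0007, 0.0005],
    [-0.0009, 0.0008, 0.0005],
    [0, 0, 0],
  ],
  twist=[-0.052, -0.052, 0],
  grip=[0.1, 0.1, 0.1],
)

```text
t: 14.82
position: [0.5875, -0.0503, 0.0703]
tool_rot: [0.0, -0.383, 0.924, -0.001]
ft_force: [0.5, -1.6, -0.9]
grip_width: 0.0088
grip_force: 0.6
```

Emit:
arm_command(
  linear=[
    [-0.0008, 0.0008, 0],
    [-0.0008, 0.0009, 0],
    [0, 0, 0],
  ],
  twist=[-0.052, -0.052, 0],
  grip=[0.1, 0.1, 0.1],
)

```text
t: 15.07
position: [0.5857, -0.0485, 0.0703]
tool_rot: [0.0, -0.336, 0.942, -0.0]
ft_force: [0.7, -1.2, -1.4]
grip_width: 0.0087
grip_force: 0.7
```

Run:
```python
from h import *
st(); goal(217); goal(214)
```

```text
t 15.07 p [ 0.5857 -0.0485  0.0703] yawy 129.2 pol r 22.1 a 222.6 F [ 0.7 -1.2 -1.4] tz 0.043 M 0.072 gw 0.0087 gf 0.7
delta to 217 [-0.0013  0.0017]
delta to 214 [-0.002   0.0027]
```

Emit:
arm_command(
  linear=[
    [-0.0008, 0.0009, 0],
    [-0.0007, 0.0009, 0],
    [0, 0, 0],
  ],
  twist=[-0.052, -0.052, 0],
  grip=[0.1, 0.1, 0.1],
)

```text
t: 15.32
position: [0.5842, -0.0465, 0.0702]
tool_rot: [0.0, -0.287, 0.958, -0.0]
ft_force: [0.6, -0.7, -1.1]
grip_width: 0.0087
grip_force: 0.6
```

Emit:
arm_command(
  linear=[
    [-0.0006, 0.001, 0],
    [-0.0006, 0.001, 0],
    [0, 0, 0],
  ],
  twist=[-0.052, -0.052, 0],
  grip=[0.1, 0.1, 0.1],
)

```text
t: 15.57
position: [0.5829, -0.0444, 0.0702]
tool_rot: [0.0, -0.237, 0.972, -0.0]
ft_force: [0.7, -0.7, 0.0]
grip_width: 0.0087
grip_force: 0.6
```

```bash
sed -i 's/^S=.*/S=np.array([.603,-.0343])/' h.py
python3 - <<'E'
from h import *
st(); goal(204); goal(198)
E
```

```text
t 15.57 p [ 0.5829 -0.0444  0.0702] yawy 117.4 pol r 22.5 a 206.7 F [ 0.7 -0.7  0. ] tz -0.057 M -0.035 gw 0.0087 gf 0.6
delta to 204 [-0.      0.0012]
delta to 198 [-0.0009  0.0033]
```

Emit:
arm_command(
  linear=[
    [-0.0005, 0.0011, 0],
    [-0.0004, 0.0011, 0],
    [0, 0, 0],
  ],
  twist=[-0.052, -0.052, 0],
  grip=[0.1, 0.1, 0.1],
)

```text
t: 15.82
position: [0.5819, -0.0422, 0.0701]
tool_rot: [-0.0, -0.186, 0.983, -0.0]
ft_force: [0.4, -1.3, -0.3]
grip_width: 0.0088
grip_force: 0.6
```

Emit:
arm_command(
  linear=[
    [-0.0004, 0.0011, 0],
    [-0.0003, 0.0011, 0],
    [0, 0, 0],
  ],
  twist=[-0.052, -0.052, 0],
  grip=[0.1, 0.1, 0.1],
)

```text
t: 16.07
position: [0.5811, -0.04, 0.0701]
tool_rot: [-0.0, -0.135, 0.991, -0.0]
ft_force: [0.4, -1.9, -1.3]
grip_width: 0.0089
grip_force: 0.6
```

Run:
```python
from h import *
st(); goal(192); goal(186)
```

```text
t 16.07 p [ 0.5811 -0.04    0.0701] yawy 105.5 pol r 22.7 a 194.6 F [ 0.4 -1.9 -1.3] tz 0.007 M 0.05 gw 0.0089 gf 0.6
delta to 192 [0.0004 0.0011]
delta to 186 [0.     0.0034]
```

Emit:
arm_command(
  linear=[
    [0, 0.0011, 0],
    [-0.0001, 0.0011, 0],
    [0, 0, 0],
  ],
  twist=[-0.052, -0.052, 0],
  grip=[0.1, 0.1, 0.1],
)

```text
t: 16.32
position: [0.5807, -0.038, 0.07]
tool_rot: [-0.001, -0.083, 0.997, -0.0]
ft_force: [-0.5, -2.0, 0.8]
grip_width: 0.009
grip_force: 0.6
```

Emit:
arm_command(
  linear=[
    [-0.0001, 0.0011, 0],
    [0, 0.0012, 0],
    [0, 0, 0],
  ],
  twist=[-0.052, -0.052, 0],
  grip=[0.1, 0.1, 0.1],
)

```text
t: 16.57
position: [0.5804, -0.0357, 0.07]
tool_rot: [-0.001, -0.031, 1.0, -0.0]
ft_force: [-1.3, -1.4, 1.2]
grip_width: 0.0087
grip_force: 0.7
```

Run:
```python
from h import *
st(); goal(180); goal(177)
```

```text
t 16.57 p [ 0.5804 -0.0357  0.07  ] yawy 93.6 pol r 22.7 a 183.6 F [-1.3 -1.4  1.2] tz -0.008 M 0.023 gw 0.0087 gf 0.7
delta to 180 [0.0006 0.0014]
delta to 177 [0.0007 0.0026]
```

Emit:
arm_command(
  linear=[
    [0.0001, 0.0012, 0],
    [0, 0, 0],
  ],
  twist=[-0.052, 0],
  grip=[0.1, 0.1],
)

```text
t: 16.73
position: [0.5804, -0.0346, 0.0699]
tool_rot: [-0.001, -0.005, 1.0, -0.0]
ft_force: [-1.7, -1.7, 0.3]
grip_width: 0.0087
grip_force: 0.9
```

Emit:
arm_command(
  linear=[
    [0.0002, 0.0012, 0],
    [0, 0, 0],
  ],
  twist=[-0.052, 0],
  grip=[0.1, 0.1],
)

```text
t: 16.9
position: [0.5804, -0.0335, 0.0699]
tool_rot: [-0.001, 0.021, 1.0, -0.0]
ft_force: [-1.5, -2.0, 0.2]
grip_width: 0.0089
grip_force: 1.1
```

Emit:
arm_command(
  linear=[
    [0.0002, 0.0012, 0],
    [0, 0, 0],
  ],
  twist=[-0.052, 0],
  grip=[0.1, 0.1],
)

```text
t: 17.07
position: [0.5805, -0.0323, 0.0699]
tool_rot: [-0.001, 0.047, 0.999, -0.0]
ft_force: [-2.3, -3.2, 0.6]
grip_width: 0.0091
grip_force: 1.4
```

Run:
```python
from h import *
st(); goal(174); goal(171)
```

```text
t 17.07 p [ 0.5805 -0.0323  0.0699] yawy 84.6 pol r 22.6 a 175.0 F [-2.3 -3.2  0.6] tz 0.017 M 0.094 gw 0.0091 gf 1.4
delta to 174 [0.0006 0.0003]
delta to 171 [0.0007 0.0015]
```

Emit:
arm_command(
  linear=[
    [0.0002, 0.0011, 0],
    [0, 0, 0],
  ],
  twist=[-0.052, 0],
  grip=[0.1, 0.1],
)

```text
t: 17.23
position: [0.5807, -0.0313, 0.0698]
tool_rot: [-0.001, 0.073, 0.997, -0.0]
ft_force: [-3.2, -3.1, 0.7]
grip_width: 0.0087
grip_force: 1.6
```

Run:
```python
from h import *
st()
```

```text
t 17.23 p [ 0.5807 -0.0313  0.0698] yawy 81.7 pol r 22.5 a 172.3 F [-3.2 -3.1  0.7] tz -0.037 M 0.041 gw 0.0087 gf 1.6
```

Emit:
arm_command(
  linear=[
    [0.0002, 0.0011, 0],
    [0, 0, 0],
  ],
  twist=[-0.052, 0],
  grip=[0.1, 0.1],
)

```text
t: 17.4
position: [0.5809, -0.0301, 0.0698]
tool_rot: [-0.001, 0.099, 0.995, -0.0]
ft_force: [-2.7, -3.1, 0.7]
grip_width: 0.0083
grip_force: 1.8
```

Run:
```python
from h import *
st(); goal(170)
```

```text
t 17.4 p [ 0.5809 -0.0301  0.0698] yawy 78.7 pol r 22.5 a 169.3 F [-2.7 -3.1  0.7] tz -0.048 M 0.031 gw 0.0083 gf 1.8
delta to 170 [ 0.0004 -0.0003]
```

Emit:
arm_command(
  linear=[
    [0.0002, 0.001, 0],
    [0.0002, 0.001, 0],
    [0, 0, 0],
  ],
  twist=[-0.02, -0.02, 0],
  grip=[0.125, 0.125, 0.125],
)

```text
t: 17.65
position: [0.5817, -0.0278, 0.0699]
tool_rot: [-0.001, 0.119, 0.993, -0.0]
ft_force: [-3.8, -3.8, 1.2]
grip_width: 0.011
grip_force: 1.9
```

```bash
cat >> h.py <<'E'
def avg(n=5):
    L=[]
    for i in range(n):
        s=r.get_state(); e=s['position'][:2]-S; f=s['ft_force']; L.append([*f,s['torque'][2],e[0]*f[1]-e[1]*f[0],s['grip_width'],s['grip_force']]); imaging.read_camera('side')
    m=np.mean(L,0); print('avg F',m[:3].round(2),'tz',m[3].round(3),'rxF',m[4].round(3),'M',(m[3]+m[4]).round(3),'sd',np.std([l[3] for l in L]).round(3),'gw',m[5].round(4),m[6].round(2))
E
python3 - <<'E'
from h import *
st(); avg()
E
```

```text
t 17.65 p [ 0.5817 -0.0278  0.0699] yawy 76.3 pol r 22.3 a 163.0 F [-3.8 -3.8  1.2] tz -0.031 M 0.075 gw 0.011 gf 1.9
avg F [-3.79 -3.24  0.94] tz 0.007 rxF 0.094 M 0.1 sd 0.031 gw 0.0111 1.95
```

Emit:
arm_command(
  linear=[
    [0, 0.0009, 0],
    [0, 0.0009, 0],
    [0, 0, 0],
  ],
  twist=[-0.035, -0.035, 0],
  grip=[0.125, 0.125, 0.125],
)

```text
t: 18.15
position: [0.5822, -0.0259, 0.0699]
tool_rot: [-0.0, 0.155, 0.988, -0.0]
ft_force: [-2.1, -3.5, -1.0]
grip_width: 0.0108
grip_force: 2.0
```

Run:
```python
from h import *
st(); avg()
```

```text
t 18.15 p [ 0.5822 -0.0259  0.0699] yawy 72.2 pol r 22.4 a 158.0 F [-2.1 -3.5 -1. ] tz -0.039 M 0.052 gw 0.0108 gf 2.0
avg F [-2.97 -3.39 -0.88] tz 0.01 rxF 0.096 M 0.105 sd 0.029 gw 0.0109 2.04
```

Emit:
arm_command(
  linear=[
    [0.0002, 0.0009, 0],
    [0.0002, 0.0009, 0],
    [0, 0, 0],
  ],
  twist=[-0.035, -0.035, 0],
  grip=[0.125, 0.125, 0.125],
)

```text
t: 18.65
position: [0.5828, -0.024, 0.07]
tool_rot: [0.0, 0.19, 0.982, 0.0]
ft_force: [-2.8, -3.3, -2.0]
grip_width: 0.0112
grip_force: 2.1
```

Run:
```python
from h import *
st(); avg()
```

```text
t 18.65 p [ 0.5828 -0.024   0.07  ] yawy 68.1 pol r 22.7 a 153.0 F [-2.8 -3.3 -2. ] tz -0.008 M 0.086 gw 0.0112 gf 2.1
avg F [-2.97 -3.57 -2.3 ] tz -0.013 rxF 0.103 M 0.09 sd 0.014 gw 0.0111 2.05
```

Emit:
arm_command(
  linear=[
    [0.0003, 0.0008, 0],
    [0.0003, 0.0008, 0],
    [0, 0, 0],
  ],
  twist=[-0.035, -0.035, 0],
  grip=[0.125, 0.125, 0.125],
)

```text
t: 19.15
position: [0.5835, -0.0225, 0.07]
tool_rot: [0.0, 0.224, 0.975, -0.0]
ft_force: [-2.3, -3.7, -3.1]
grip_width: 0.0108
grip_force: 2.1
```

Run:
```python
from h import *
st(); avg()
```

```text
t 19.15 p [ 0.5835 -0.0225  0.07  ] yawy 64.1 pol r 22.8 a 148.9 F [-2.3 -3.7 -3.1] tz -0.01 M 0.088 gw 0.0108 gf 2.1
avg F [-1.97 -3.87 -3.7 ] tz 0.023 rxF 0.099 M 0.122 sd 0.028 gw 0.0111 2.15
```

Emit:
arm_command(
  linear=[
    [0.0004, 0.0007, -0.0002],
    [0.0004, 0.0007, -0.0002],
    [0, 0, 0],
  ],
  twist=[-0.035, -0.035, 0],
  grip=[0.125, 0.125, 0.125],
)

```text
t: 19.65
position: [0.5841, -0.0216, 0.0699]
tool_rot: [0.0, 0.259, 0.966, -0.0]
ft_force: [-2.1, -4.3, -0.2]
grip_width: 0.0108
grip_force: 2.6
```

Run:
```python
from h import *
st(); avg()
d=cam('side'); cv2.imwrite('pics/s5.png',cv2.resize(d['image'][180:230,280:350,::-1],None,fx=8,fy=8,interpolation=cv2.INTER_CUBIC))
d=cam('wrist'); cv2.imwrite('pics/w5.png',cv2.resize(d['image'][200:340,250:390,::-1],None,fx=4,fy=4,interpolation=cv2.INTER_CUBIC))
```

```text
t 19.65 p [ 0.5841 -0.0216  0.0699] yawy 60.0 pol r 22.8 a 146.1 F [-2.1 -4.3 -0.2] tz 0.019 M 0.127 gw 0.0108 gf 2.6
avg F [-2.57 -4.32 -0.3 ] tz 0.035 rxF 0.115 M 0.15 sd 0.027 gw 0.011 2.65
```

View pics/w5.png

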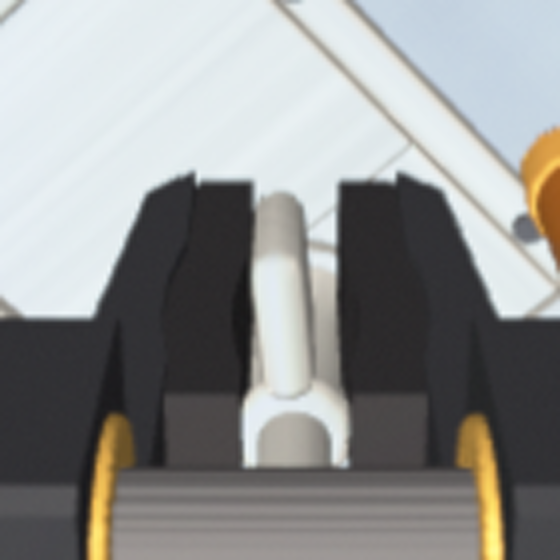

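The wrist view shows the wing tip (280,200) pressed by the trailing finger's outer end, with the oil cup at right (545,180) clear. Torque is starting to climb (0.15 of 0.34 N·m), so I'll go on in small steps.

Emit:
arm_command(
  linear=[
    [0.0005, 0.0008, 0],
    [0.0005, 0.0008, 0],
    [0, 0, 0],
  ],
  twist=[-0.03, -0.03, 0],
  grip=[0.125, 0.125, 0.125],
)

```text
t: 20.25
position: [0.5849, -0.0201, 0.0699]
tool_rot: [-0.0, 0.287, 0.958, -0.0]
ft_force: [-2.6, -4.9, -0.9]
grip_width: 0.0105
grip_force: 2.8
```

Run:
```python
from h import *
st(); avg()
```

```text
t 20.25 p [ 0.5849 -0.0201  0.0699] yawy 56.6 pol r 23.0 a 141.8 F [-2.6 -4.9 -0.9] tz -0.006 M 0.12 gw 0.0105 gf 2.8
avg F [-3.04 -5.23 -0.29] tz 0.011 rxF 0.138 M 0.149 sd 0.019 gw 0.0109 2.83
```

Emit:
arm_command(
  linear=[
    [0.0006, 0.0008, 0],
    [0.0006, 0.0007, 0],
    [0, 0, 0],
  ],
  twist=[-0.03, -0.03, 0],
  grip=[0.125, 0.125, 0.125],
)

```text
t: 20.75
position: [0.5858, -0.0188, 0.0699]
tool_rot: [-0.0, 0.316, 0.949, -0.001]
ft_force: [-3.5, -4.8, -1.0]
grip_width: 0.0109
grip_force: 3.1
```

Run:
```python
from h import *
st(); avg()
```

```text
t 20.75 p [ 0.5858 -0.0188  0.0699] yawy 53.2 pol r 23.1 a 138.0 F [-3.5 -4.8 -1. ] tz 0.019 M 0.155 gw 0.0109 gf 3.1
avg F [-3.65 -5.22 -0.3 ] tz 0.031 rxF 0.146 M 0.177 sd 0.021 gw 0.011 3.13
```

Push is now about 6.4 N. Room on this wing is ending, so I'll re-grasp the next wing at about 237°.

Emit:
arm_command(
  linear=[
    [-0.0012, -0.0015, 0],
    [0, 0, 0.015],
    [0, 0, 0.017],
    [-0.006, -0.006, 0],
    [-0.003, -0.006, 0],
  ],
  twist=[0, 0, 0, 0.12, 0.12],
  grip=[0.17, 0.17, 0.17, 0.17, 0.17],
  force=30,
)

```text
t: 21.42
position: [0.5787, -0.0287, 0.1036]
tool_rot: [0.003, 0.195, 0.981, 0.002]
ft_force: [-0.5, 0.0, -0.1]
grip_width: 0.0151
grip_force: 0.0
```

Emit:
arm_command(
  linear=[
    [0, -0.006, 0],
    [0, -0.005, 0],
    [0.003, -0.003, 0],
    [0.006, -0.003, 0],
    [0.006, -0.003, 0],
  ],
  twist=[0.12, 0.12, 0.12, 0.12, 0.12],
  grip=[0.17, 0.17, 0.17, 0.17, 0.17],
)

```text
t: 21.83
position: [0.5934, -0.0495, 0.1028]
tool_rot: [0.003, -0.103, 0.995, 0.001]
ft_force: [1.1, 0.4, 0.3]
grip_width: 0.015
grip_force: 0.0
```

Emit:
arm_command(
  linear=[
    [0, 0, 0],
    [0, 0, 0],
    [0, 0, 0],
    [0, 0, 0],
    [0, 0, 0],
  ],
  twist=[0.12, 0.12, 0.12, 0.12, 0.12],
  grip=[0.17, 0.17, 0.17, 0.17, 0.17],
)

```text
t: 22.25
position: [0.5933, -0.0493, 0.1028]
tool_rot: [0.003, -0.392, 0.92, 0.001]
ft_force: [0.3, -0.6, -0.3]
grip_width: 0.0148
grip_force: 0.0
```

Emit:
arm_command(
  linear=[
    [0, 0, 0],
    [0, 0, 0],
    [0, 0, 0],
  ],
  twist=[0.12, 0.077, 0],
  grip=[0.17, 0.17, 0.17],
)

```text
t: 22.5
position: [0.593, -0.0497, 0.1026]
tool_rot: [0.003, -0.479, 0.878, 0.001]
ft_force: [0.2, 0.9, -0.6]
grip_width: 0.015
grip_force: 0.0
```

Run:
```python
from h import *
import pickle
print(st()['joint_positions'].round(2)); goal(237); avg(4)
d=cam('wrist'); pickle.dump(d,open('w6.pkl','wb')); P=cloud(d)
# nut wing tops from depth: points 0.066<z<0.078 near stud
q=P[(P[...,2]>.068)&(P[...,2]<.0765)&(np.hypot(P[...,0]-S[0],P[...,1]-S[1])<.031)]
e=q[:,:2]-S; rr=np.hypot(*e.T); a=np.degrees(np.arctan2(e[:,1],e[:,0]))%360
for lo in range(0,360,10):
    m=(a>=lo)&(a<lo+10)&(rr>.012); 
    if m.sum()>3: print(lo,m.sum(),a[m].mean().round(1),rr[m].max().round(4),q[m,2].mean().round(4))
```

```text
t 22.5 p [ 0.593  -0.0497  0.1026] yawy 147.2 pol r 18.3 a 236.9 F [ 0.2  0.9 -0.6] tz -0.013 M -0.018 gw 0.015 gf 0.0
[ 0.28  0.89 -0.48  1.76  0.64  0.64  2.  ]
delta to 237 [-0.002  -0.0031]
avg F [-0.03  0.35 -0.12] tz -0.01 rxF -0.004 M -0.015 sd 0.019 gw 0.015 0.0
40 42 47.0 0.0265 0.0715
50 112 55.2 0.0287 0.0726
60 56 63.0 0.0276 0.0719
220 35 227.7 0.0243 0.0709
230 143 235.4 0.0269 0.0722
240 102 243.9 0.0267 0.0719
250 9 251.6 0.0155 0.0709
```

The depth data puts the wing at about 237°, centred between the fingers. I'm descending.

Emit:
arm_command(
  linear=[
    [-0.0021, -0.0032, -0.011],
    [0, 0, -0.011],
    [0, 0, -0.011],
    [0, 0, 0],
    [0, 0, 0],
  ],
  twist=[0, 0, 0, 0, 0],
  grip=[0.17, 0.17, 0.17, 0.17, 0.125],
)

```text
t: 23.17
position: [0.5881, -0.0547, 0.0673]
tool_rot: [-0.001, -0.478, 0.878, 0.001]
ft_force: [-0.3, -0.6, -0.1]
grip_width: 0.0117
grip_force: 0.0
```

Emit:
arm_command(
  linear=[
    [-0.001, 0.0007, 0],
    [-0.001, 0.0007, 0],
    [0, 0, 0],
  ],
  twist=[-0.05, -0.05, 0],
  grip=[0.125, 0.125, 0.125],
)

```text
t: 23.42
position: [0.5882, -0.0539, 0.0689]
tool_rot: [0.001, -0.433, 0.901, -0.001]
ft_force: [2.6, -1.7, -2.5]
grip_width: 0.0108
grip_force: 1.5
```

Run:
```python
from h import *
st(); avg(4)
```

```text
t 23.42 p [ 0.5882 -0.0539  0.0689] yawy 141.3 pol r 24.6 a 233.0 F [ 2.6 -1.7 -2.5] tz 0.013 M 0.088 gw 0.0108 gf 1.5
avg F [ 3.16 -1.71 -2.96] tz 0.007 rxF 0.087 M 0.094 sd 0.019 gw 0.0109 1.93
```

Emit:
arm_command(
  linear=[
    [-0.0008, 0.0006, 0],
    [-0.0007, 0.0006, 0],
    [0, 0, 0],
  ],
  twist=[-0.035, -0.035, 0],
  grip=[0.125, 0.125, 0.125],
)

```text
t: 23.87
position: [0.5869, -0.0528, 0.0689]
tool_rot: [0.001, -0.401, 0.916, -0.001]
ft_force: [4.9, -2.8, -3.7]
grip_width: 0.011
grip_force: 2.7
```

Run:
```python
from h import *
st(); avg(4)
```

```text
t 23.87 p [ 0.5869 -0.0528  0.0689] yawy 137.3 pol r 24.5 a 229.0 F [ 4.9 -2.8 -3.7] tz -0.01 M 0.127 gw 0.011 gf 2.7
avg F [ 4.84 -2.88 -3.75] tz -0.009 rxF 0.136 M 0.127 sd 0.014 gw 0.0111 2.75
```

Emit:
arm_command(
  linear=[
    [-0.0007, 0.0006, 0],
    [-0.0007, 0.0007, 0],
    [0, 0, 0],
  ],
  twist=[-0.035, -0.035, 0],
  grip=[0.125, 0.125, 0.125],
)

```text
t: 24.32
position: [0.5857, -0.0516, 0.0689]
tool_rot: [0.001, -0.369, 0.929, -0.001]
ft_force: [6.0, -3.1, -4.0]
grip_width: 0.0108
grip_force: 2.9
```

Run:
```python
from h import *
st(); avg(4)
```

```text
t 24.32 p [ 0.5857 -0.0516  0.0689] yawy 133.3 pol r 24.5 a 225.0 F [ 6.  -3.1 -4. ] tz -0.001 M 0.157 gw 0.0108 gf 2.9
avg F [ 5.26 -3.21 -4.15] tz 0.014 rxF 0.147 M 0.161 sd 0.011 gw 0.011 2.91
```

Emit:
arm_command(
  linear=[
    [-0.0007, 0.0007, 0],
    [-0.0006, 0.0007, 0],
    [0, 0, 0],
  ],
  twist=[-0.035, -0.035, 0],
  grip=[0.125, 0.125, 0.125],
)

```text
t: 24.77
position: [0.5845, -0.0504, 0.0689]
tool_rot: [0.001, -0.336, 0.942, -0.001]
ft_force: [5.3, -3.5, -5.5]
grip_width: 0.0107
grip_force: 3.1
```

Run:
```python
from h import *
st(); avg(4)
```

```text
t 24.77 p [ 0.5845 -0.0504  0.0689] yawy 129.3 pol r 24.5 a 221.1 F [ 5.3 -3.5 -5.5] tz 0.042 M 0.194 gw 0.0107 gf 3.1
avg F [ 5.65 -3.53 -4.33] tz -0.001 rxF 0.156 M 0.155 sd 0.028 gw 0.0109 3.09
```

Emit:
arm_command(
  linear=[
    [-0.0006, 0.0007, 0],
    [-0.0006, 0.0007, 0],
    [0, 0, 0],
  ],
  twist=[-0.035, -0.035, 0],
  grip=[0.125, 0.125, 0.125],
)

```text
t: 25.22
position: [0.5835, -0.0492, 0.069]
tool_rot: [0.002, -0.303, 0.953, -0.001]
ft_force: [5.5, -4.5, -4.6]
grip_width: 0.0106
grip_force: 3.2
```

Run:
```python
from h import *
st(); avg(4)
```

```text
t 25.22 p [ 0.5835 -0.0492  0.069 ] yawy 125.3 pol r 24.5 a 217.5 F [ 5.5 -4.5 -4.6] tz 0.001 M 0.17 gw 0.0106 gf 3.2
avg F [ 5.81 -4.18 -4.39] tz 0.015 rxF 0.168 M 0.183 sd 0.014 gw 0.0108 3.25
```

```bash
cat >> h.py <<'E'
def wing(d,lo=.066,hi=.0765):
    P=cloud(d); e=P[...,:2]-S; rr=np.hypot(e[...,0],e[...,1]); a=np.arctan2(e[...,1],e[...,0])
    m=(P[...,2]>lo)&(P[...,2]<hi)&(rr>.014)&(rr<.029)
    z=np.exp(4j*a[m]).mean(); A=np.degrees(a[m])%360
    print(m.sum(),'wing mod90',(np.degrees(np.angle(z))/4%90).round(1),'coh',abs(z).round(2),np.histogram(A,24,(0,360))[0])
E
python3 - <<'E'
from h import *
import pickle
wing(pickle.load(open('w2.pkl','rb'))); wing(pickle.load(open('w6.pkl','rb'))); wing(cam('wrist')); wing(cam('side')); wing(cam('top')); avg(3)
d=cam('wrist')
E
```

```text
309 wing mod90 68.2 coh 0.9 [ 0  0  0 12 61  8  0  0  0 18 59  2  0  0  0  5 53 16  0  0  0  0 52 23]
459 wing mod90 57.0 coh 0.92 [  0   0   9 132  50   0   0   0   0   0   0   0   0   0   1 166 101   0
   0   0   0   0   0   0]
523 wing mod90 42.2 coh 0.92 [  0   0  70  39   0   0   0   0   0   0   0   0   0   8 267 139   0   0
   0   0   0   0   0   0]
52 wing mod90 44.2 coh 0.8 [ 0  0  7 16  1  0  0  5 11  0  0  0  0  0  0  0  0  0  0  0  4  8  0  0]
0 wing mod90 nan coh nan [0 0 0 0 0 0 0 0 0 0 0 0 0 0 0 0 0 0 0 0 0 0 0 0]
avg F [ 5.62 -3.75 -4.24] tz -0.013 rxF 0.157 M 0.144 sd 0.02 gw 0.011 3.24h.py:43: RuntimeWarning: Mean of empty slice.
  z=np.exp(4j*a[m]).mean(); A=np.degrees(a[m])%360
  ret = ret.dtype.type(ret / rcount)
```

Emit:
arm_command(
  linear=[
    [-0.0006, 0.0008, 0],
    [-0.0005, 0.0008, 0],
  ],
  twist=[-0.035, -0.035],
  grip=[0.125, 0.125],
)

```text
t: 25.93
position: [0.5828, -0.048, 0.069]
tool_rot: [0.002, -0.269, 0.963, -0.001]
ft_force: [7.2, -4.5, -5.2]
grip_width: 0.0114
grip_force: 3.8
```

Run:
```python
from h import *
st(); avg(4); wing(cam('wrist'))
```

```text
t 25.93 p [ 0.5828 -0.048   0.069 ] yawy 121.2 pol r 24.4 a 214.2 F [ 7.2 -4.5 -5.2] tz 0.016 M 0.206 gw 0.0114 gf 3.8
avg F [ 6.59 -4.92 -5.  ] tz 0.029 rxF 0.19 M 0.219 sd 0.021 gw 0.0111 3.56
516 wing mod90 38.2 coh 0.92 [  0   0  94  15   0   0   0   0   0   0   0   0   0  38 320  49   0   0
   0   0   0   0   0   0]
```

Emit:
arm_command(
  linear=[
    [-0.0005, 0.0008, 0],
    [-0.0005, 0.0008, 0],
  ],
  twist=[-0.035, -0.035],
  grip=[0.125, 0.125],
)

```text
t: 26.35
position: [0.5819, -0.0467, 0.069]
tool_rot: [0.002, -0.235, 0.972, -0.001]
ft_force: [6.2, -4.4, -4.8]
grip_width: 0.0111
grip_force: 3.9
```

Run:
```python
from h import *
st(); avg(4); wing(cam('wrist'))
```

```text
t 26.35 p [ 0.5819 -0.0467  0.069 ] yawy 117.2 pol r 24.4 a 210.5 F [ 6.2 -4.4 -4.8] tz 0.045 M 0.214 gw 0.0111 gf 3.9
avg F [ 6.46 -4.69 -4.53] tz 0.028 rxF 0.179 M 0.206 sd 0.032 gw 0.0111 3.72
515 wing mod90 34.5 coh 0.92 [  0   5 100   0   0   0   0   0   0   0   0   0   0 114 287   9   0   0
   0   0   0   0   0   0]
```

Emit:
arm_command(
  linear=[
    [-0.0004, 0.0009, 0],
    [-0.0004, 0.0009, 0],
  ],
  twist=[-0.035, -0.035],
  grip=[0.125, 0.125],
)

```text
t: 26.77
position: [0.5812, -0.0453, 0.0691]
tool_rot: [0.002, -0.201, 0.98, -0.001]
ft_force: [6.6, -6.1, -4.0]
grip_width: 0.0114
grip_force: 4.1
```

Run:
```python
from h import *
st(); avg(4); wing(cam('wrist'))
```

```text
t 26.77 p [ 0.5812 -0.0453  0.0691] yawy 113.2 pol r 24.5 a 206.8 F [ 6.6 -6.1 -4. ] tz 0.051 M 0.257 gw 0.0114 gf 4.1
avg F [ 6.7  -6.16 -4.43] tz 0.035 rxF 0.208 M 0.243 sd 0.026 gw 0.0112 3.91
515 wing mod90 30.8 coh 0.91 [  0  25  79   0   0   0   0   0   0   0   0   0  11 192 208   0   0   0
   0   0   0   0   0   0]
```

Emit:
arm_command(
  linear=[
    [-0.0004, 0.0009, 0],
    [-0.0003, 0.0009, 0],
  ],
  twist=[-0.035, -0.035],
  grip=[0.125, 0.125],
)

```text
t: 27.18
position: [0.5804, -0.0439, 0.069]
tool_rot: [0.002, -0.166, 0.986, -0.002]
ft_force: [7.4, -6.5, -4.3]
grip_width: 0.011
grip_force: 4.3
```

Run:
```python
from h import *
st(); avg(4); wing(cam('wrist'))
```

```text
t 27.18 p [ 0.5804 -0.0439  0.069 ] yawy 109.1 pol r 24.5 a 203.0 F [ 7.4 -6.5 -4.3] tz 0.057 M 0.274 gw 0.011 gf 4.3
avg F [ 6.72 -6.52 -4.07] tz 0.031 rxF 0.211 M 0.242 sd 0.015 gw 0.011 4.09
526 wing mod90 27.1 coh 0.91 [  0  48  53   0   0   0   0   0   0   0   0   0  18 275 132   0   0   0
   0   0   0   0   0   0]
```

Emit:
arm_command(
  linear=[
    [0, 0, 0],
    [0, 0, 0],
    [0, 0, 0],
    [0, 0, 0],
    [0, 0, 0],
  ],
  twist=[0, 0, 0, 0, 0],
  grip=[0.125, 0.125, 0.125, 0.125, 0.125],
)

```text
t: 27.85
position: [0.5803, -0.0437, 0.069]
tool_rot: [0.002, -0.167, 0.986, -0.001]
ft_force: [6.9, -5.5, -3.7]
grip_width: 0.011
grip_force: 3.9
```

Run:
```python
from h import *
import pickle
st(); avg(5); d=cam('wrist'); wing(d)
def top(d):
    P=cloud(d); e=P[...,:2]-S; rr=np.hypot(e[...,0],e[...,1]); m=(P[...,2]>.066)&(P[...,2]<.079)&(rr>.014)&(rr<.027); print('wing z pct',np.percentile(P[...,2][m],[50,75,90]).round(4))
    m=(P[...,2]>.03)&(P[...,2]<.039)&(rr>.06)&(rr<.09); print('deck',np.median(P[...,2][m]).round(4),m.sum())
    f=(P[...,:2]-S)@np.array([[.974,-.225],[.225,.974]]); m=(abs(f[...,1])<.02)&(f[...,0]>-.06)&(f[...,0]<-.035); print('plate z',np.median(P[...,2][m]).round(4))
for n in ['w2.pkl','w6.pkl']: top(pickle.load(open(n,'rb')))
top(d)
```

```text
t 27.85 p [ 0.5803 -0.0437  0.069 ] yawy 109.2 pol r 24.6 a 202.5 F [ 6.9 -5.5 -3.7] tz 0.046 M 0.236 gw 0.011 gf 3.9
avg F [ 6.54 -5.67 -4.27] tz 0.046 rxF 0.19 M 0.236 sd 0.02 gw 0.0112 3.93
505 wing mod90 27.1 coh 0.91 [  0  50  51   0   0   0   0   0   0   0   0   0  17 267 120   0   0   0
   0   0   0   0   0   0]
wing z pct [0.0737 0.0745 0.075 ]
deck 0.0352 5211
plate z 0.0411
wing z pct [0.0721 0.0728 0.0733]
deck 0.0351 12311
plate z 0.179
wing z pct [0.0723 0.0729 0.0769]
deck 0.0352 14219
plate z 0.1406
```

No creep: it holds about 8.3 N steadily, so I'm continuing in small steps toward 12 N (0.34 N·m).

Emit:
arm_command(
  linear=[
    [-0.0003, 0.0009, 0],
    [-0.0003, 0.0009, 0],
  ],
  twist=[-0.035, -0.035],
  grip=[0.125, 0.125],
)

```text
t: 28.32
position: [0.5799, -0.0425, 0.0691]
tool_rot: [0.002, -0.131, 0.991, -0.002]
ft_force: [6.6, -7.6, -5.2]
grip_width: 0.0109
grip_force: 4.5
```

Run:
```python
from h import *
st(); avg(4); wing(cam('wrist'))
```

```text
t 28.32 p [ 0.5799 -0.0425  0.0691] yawy 105.1 pol r 24.5 a 199.6 F [ 6.6 -7.6 -5.2] tz 0.053 M 0.284 gw 0.0109 gf 4.5
avg F [ 6.46 -7.33 -4.4 ] tz 0.026 rxF 0.222 M 0.248 sd 0.018 gw 0.0111 4.25
525 wing mod90 23.6 coh 0.91 [  0  72  28   0   0   0   0   0   0   0   0   0  54 315  56   0   0   0
   0   0   0   0   0   0]
```

Emit:
arm_command(
  linear=[
    [-0.0003, 0.001, 0],
    [-0.0002, 0.001, 0],
  ],
  twist=[-0.035, -0.035],
  grip=[0.125, 0.125],
)

```text
t: 28.73
position: [0.5793, -0.041, 0.0691]
tool_rot: [0.002, -0.096, 0.995, -0.002]
ft_force: [6.6, -7.7, -4.9]
grip_width: 0.0109
grip_force: 4.7
```

Run:
```python
from h import *
st(); avg(4); wing(cam('wrist'))
```

```text
t 28.73 p [ 0.5793 -0.041   0.0691] yawy 101.1 pol r 24.6 a 195.8 F [ 6.6 -7.7 -4.9] tz -0.014 M 0.212 gw 0.0109 gf 4.7
avg F [ 6.05 -7.78 -4.3 ] tz 0.013 rxF 0.224 M 0.237 sd 0.016 gw 0.011 4.44
510 wing mod90 20.0 coh 0.91 [  0  91   5   0   0   0   0   0   0   0   0   2 108 295   9   0   0   0
   0   0   0   0   0   0]
```

Emit:
arm_command(
  linear=[
    [-0.0002, 0.0013, 0],
    [-0.0001, 0.0013, 0],
  ],
  twist=[-0.05, -0.05],
  grip=[0.125, 0.125],
)

```text
t: 29.15
position: [0.5789, -0.039, 0.0691]
tool_rot: [0.002, -0.046, 0.999, -0.002]
ft_force: [6.6, -9.8, -3.7]
grip_width: 0.0111
grip_force: 4.9
```

Run:
```python
from h import *
st(); avg(4); wing(cam('wrist'))
```

```text
t 29.15 p [ 0.5789 -0.039   0.0691] yawy 95.3 pol r 24.6 a 191.0 F [ 6.6 -9.8 -3.7] tz 0.001 M 0.269 gw 0.0111 gf 4.9
avg F [ 6.4  -8.85 -3.77] tz 0.036 rxF 0.243 M 0.279 sd 0.021 gw 0.0112 4.63
515 wing mod90 14.9 coh 0.91 [ 17  80   0   0   0   0   0   0   0   0   0  11 224 183   0   0   0   0
   0   0   0   0   0   0]
```

Emit:
arm_command(
  linear=[
    [0, 0.0013, 0],
    [0.0001, 0.0013, 0],
  ],
  twist=[-0.05, -0.05],
  grip=[0.125, 0.125],
)

```text
t: 29.57
position: [0.5786, -0.0371, 0.0691]
tool_rot: [0.002, 0.004, 1.0, -0.003]
ft_force: [5.2, -9.7, -2.8]
grip_width: 0.011
grip_force: 5.2
```

Run:
```python
from h import *
st(); avg(4); wing(cam('wrist'))
```

```text
t 29.57 p [ 0.5786 -0.0371  0.0691] yawy 89.5 pol r 24.6 a 186.6 F [ 5.2 -9.7 -2.8] tz -0.001 M 0.25 gw 0.011 gf 5.2
avg F [ 5.33 -9.38 -2.6 ] tz 0.049 rxF 0.243 M 0.292 sd 0.03 gw 0.0111 4.9
510 wing mod90 10.3 coh 0.9 [ 40  49   0   0   0   0   0   0   0   0   0  31 306  84   0   0   0   0
   0   0   0   0   0   0]
```

Emit:
arm_command(
  linear=[
    [0.0001, 0.0013, 0],
    [0.0001, 0.0012, 0],
  ],
  twist=[-0.05, -0.05],
  grip=[0.125, 0.125],
)

```text
t: 29.98
position: [0.5785, -0.0352, 0.0691]
tool_rot: [0.002, 0.054, 0.999, -0.003]
ft_force: [5.1, -11.3, -2.1]
grip_width: 0.0108
grip_force: 5.4
```

Run:
```python
from h import *
st(); avg(4); wing(cam('wrist'))
```

```text
t 29.98 p [ 0.5785 -0.0352  0.0691] yawy 83.8 pol r 24.5 a 182.1 F [  5.1 -11.3  -2.1] tz 0.035 M 0.316 gw 0.0108 gf 5.4
avg F [  5.12 -10.84  -2.72] tz 0.011 rxF 0.27 M 0.281 sd 0.014 gw 0.011 5.07
519 wing mod90 5.5 coh 0.9 [ 64  19   0   0   0   0   0   0   0   0   0 110 314  12   0   0   0   0
   0   0   0   0   0   0]
```

Emit:
arm_command(
  linear=[
    [0.0002, 0.0012, 0],
    [0.0002, 0.0012, 0],
  ],
  twist=[-0.05, -0.05],
  grip=[0.125, 0.125],
)

```text
t: 30.4
position: [0.5785, -0.0334, 0.069]
tool_rot: [0.001, 0.104, 0.995, -0.003]
ft_force: [4.9, -12.0, -3.1]
grip_width: 0.0112
grip_force: 5.6
```

Run:
```python
from h import *
st(); avg(4); wing(cam('wrist'))
```

```text
t 30.4 p [ 0.5785 -0.0334  0.069 ] yawy 78.0 pol r 24.5 a 177.8 F [  4.9 -12.   -3.1] tz 0.002 M 0.29 gw 0.0112 gf 5.6
avg F [  4.58 -11.41  -2.55] tz 0.036 rxF 0.274 M 0.31 sd 0.027 gw 0.0111 5.23
505 wing mod90 1.2 coh 0.9 [ 73   0   0   0   0   0   0   0   0   0  12 199 218   1   0   0   0   0
   0   0   0   0   0   2]
```

Emit:
arm_command(
  linear=[
    [0.0002, 0.001, 0],
    [0.0002, 0.001, 0],
  ],
  twist=[-0.03, -0.03],
  grip=[0.125, 0.125],
)

```text
t: 30.82
position: [0.5786, -0.032, 0.069]
tool_rot: [0.001, 0.134, 0.991, -0.003]
ft_force: [4.3, -12.7, -2.1]
grip_width: 0.011
grip_force: 5.7
```

Run:
```python
from h import *
st(); avg(5); wing(cam('wrist'))
```

```text
t 30.82 p [ 0.5786 -0.032   0.069 ] yawy 74.6 pol r 24.5 a 174.6 F [  4.3 -12.7  -2.1] tz 0.091 M 0.39 gw 0.011 gf 5.7
avg F [  3.73 -12.39  -1.75] tz 0.052 rxF 0.293 M 0.346 sd 0.027 gw 0.0111 5.51
509 wing mod90 88.0 coh 0.9 [ 63   0   0   0   0   0   0   0   0   0  21 266 149   0   0   0   0   0
   0   0   0   0   0  10]
```

It now resists 12 N at the wing's end. I'll back off, lift clear and check.

Emit:
arm_command(
  linear=[
    [-0.0003, -0.003, 0],
    [-0.0003, -0.0035, 0],
    [0, 0, 0.012],
    [0, 0, 0.02],
    [0, 0, 0.03],
  ],
  twist=[0.05, 0.05, 0, 0, 0],
  grip=[0.15, 0.15, 0.17, 0.17, 0.17],
)

```text
t: 31.53
position: [0.5747, -0.0307, 0.1301]
tool_rot: [-0.003, 0.081, 0.997, 0.001]
ft_force: [-0.3, -0.5, 0.9]
grip_width: 0.0153
grip_force: 0.0
```

Emit:
arm_command(
  linear=[
    [0.03, 0.005, 0.04],
    [0.03, 0.005, 0.04],
    [0, 0, 0.04],
    [0, 0, 0],
    [0, 0, 0],
  ],
  twist=[0.1, 0.1, 0.1, 0, 0],
  grip=[0.17, 0.17, 0.17, 0.17, 0.17],
)

```text
t: 31.95
position: [0.6277, -0.0223, 0.2402]
tool_rot: [0.002, -0.068, 0.998, 0.001]
ft_force: [0.6, 0.1, -0.6]
grip_width: 0.0152
grip_force: 0.0
```

Run:
```python
from h import *
import pickle
st(); d=cam('wrist'); wing(d)
def tab(d):
    P=cloud(d); f=(P[...,:2]-S)@np.array([[.974,-.225],[.225,.974]])
    m=(abs(f[...,1])<.02)&(f[...,0]>-.14)&(f[...,0]<-.05)&(P[...,2]>.055)&(P[...,2]<.065); print('tab x_h',np.percentile(f[...,0][m],[5,50,95]).round(4),m.sum(),'z',np.median(P[...,2][m]).round(4), 'y',np.median(f[...,1][m]).round(4))
tab(d); tab(cam('top')); tab(pickle.load(open('w0.pkl','rb')))
```

```text
t 31.95 p [ 0.6277 -0.0223  0.2402] yawy 97.8 pol r 27.4 a 25.9 F [ 0.6  0.1 -0.6] tz 0.008 M 0.002 gw 0.0152 gf 0.0
401 wing mod90 2.0 coh 0.9 [68  3  0  0  1 52 60  0  0  0  0 51 46  0  0  0  0 34 61  4  0  0  0 21]
tab x_h [-0.0689 -0.0665 -0.0642] 236 z 0.0609 y -0.0001
tab x_h [-0.0682 -0.066  -0.0637] 32 z 0.0621 y 0.0082
tab x_h [-0.1052 -0.1037 -0.1011] 145 z 0.0609 y 0.0005
```

The nut sits at 182° and the tab at about -66 mm mean, so the plate is home. I'll verify tightness with one re-push on the same wing.

Emit:
arm_command(
  linear=[
    [-0.025, -0.007, -0.03],
    [-0.0241, -0.0067, -0.035],
    [0, 0, -0.035],
    [0, 0, -0.035],
    [0, 0, 0],
  ],
  twist=[-0.05, -0.05, 0, 0, 0],
  grip=[0.17, 0.17, 0.17, 0.17, 0.17],
)

```text
t: 32.47
position: [0.5718, -0.0371, 0.0963]
tool_rot: [-0.008, -0.019, 1.0, -0.0]
ft_force: [0.8, -0.3, 0.3]
grip_width: 0.015
grip_force: 0.0
```

Run:
```python
from h import *
st(); goal(182.5,.0245); wing(cam('wrist'))
```

```text
t 32.47 p [ 0.5718 -0.0371  0.0963] yawy 92.1 pol r 31.3 a 185.1 F [ 0.8 -0.3  0.3] tz -0.005 M 0.007 gw 0.015 gf 0.0
delta to 182.5 [0.0067 0.0017]
297 wing mod90 0.1 coh 0.91 [ 17   8   0   0   0   0   0   0   0   0   0 142 119   0   0   0   0   0
   0   0   0   0   0  11]
```

Emit:
arm_command(
  linear=[
    [0.004, 0.0015, 0],
    [0, 0, 0],
    [0, 0, 0],
  ],
  twist=[0, 0, 0],
  grip=[0.17, 0.17, 0.17],
)

```text
t: 32.77
position: [0.5843, -0.0351, 0.1051]
tool_rot: [0.002, -0.019, 1.0, 0.0]
ft_force: [-0.3, -0.0, 0.2]
grip_width: 0.0149
grip_force: 0.0
```

Run:
```python
from h import *
st(); goal(182,.0245)
```

```text
t 32.77 p [ 0.5843 -0.0351  0.1051] yawy 92.1 pol r 18.7 a 182.4 F [-0.3 -0.   0.2] tz 0.009 M 0.009 gw 0.0149 gf 0.0
delta to 182 [-0.0058 -0.0001]
```

Emit:
arm_command(
  linear=[
    [-0.0058, 0, -0.006],
    [0, 0, -0.01],
    [0, 0, -0.01],
    [0, 0, -0.01],
    [0, 0, 0],
  ],
  twist=[0, 0, 0, 0, 0],
  grip=[0.17, 0.17, 0.17, 0.17, 0.17],
)

```text
t: 33.18
position: [0.5757, -0.0355, 0.0652]
tool_rot: [-0.001, -0.019, 1.0, 0.0]
ft_force: [0.1, -0.3, 0.4]
grip_width: 0.0147
grip_force: 0.0
```

Emit:
arm_command(
  linear=[
    [0, 0.0015, 0],
    [0, 0.0015, 0],
    [0, 0.001, 0],
    [0, 0, 0],
  ],
  twist=[-0.05, -0.04, -0.04, 0],
  grip=[0.125, 0.125, 0.125, 0.125],
)

```text
t: 33.52
position: [0.5768, -0.0321, 0.0669]
tool_rot: [-0.0, 0.047, 0.999, -0.0]
ft_force: [0.7, -1.4, -0.6]
grip_width: 0.0111
grip_force: 0.5
```

Run:
```python
from h import *
st(); avg(4); wing(cam('wrist'))
```

```text
t 33.52 p [ 0.5768 -0.0321  0.0669] yawy 84.6 pol r 26.3 a 175.1 F [ 0.7 -1.4 -0.6] tz 0.052 M 0.088 gw 0.0111 gf 0.5
avg F [ 0.06 -1.37 -0.91] tz 0.024 rxF 0.036 M 0.06 sd 0.036 gw 0.0112 0.72
628 wing mod90 0.2 coh 0.88 [138   0   0   0   0   0   0   0   0   0  29 237 192   0   0   0   0   0
   0   0   0   0   0  32]
```

Emit:
arm_command(
  linear=[
    [0, 0.0013, 0],
    [0, 0.0013, 0],
    [0, 0.0013, 0],
    [0, 0, 0],
  ],
  twist=[0, 0, 0, 0],
  grip=[0.125, 0.125, 0.125, 0.125],
)

```text
t: 34.1
position: [0.5768, -0.0316, 0.067]
tool_rot: [0.0, 0.048, 0.999, -0.002]
ft_force: [2.0, -7.9, -2.1]
grip_width: 0.0109
grip_force: 4.1
```

Run:
```python
from h import *
st(); avg(4); wing(cam('wrist'))
```

```text
t 34.1 p [ 0.5768 -0.0316  0.067 ] yawy 84.5 pol r 26.3 a 174.2 F [ 2.  -7.9 -2.1] tz 0.034 M 0.235 gw 0.0109 gf 4.1
avg F [ 1.94 -8.02 -2.2 ] tz 0.021 rxF 0.205 M 0.227 sd 0.023 gw 0.011 4.05
635 wing mod90 0.0 coh 0.87 [144   0   0   0   0   0   0   0   0   0  28 242 188   0   0   0   0   0
   0   0   0   0   0  33]
```

Emit:
arm_command(
  linear=[
    [0, 0.001, 0],
    [0, 0.0009, 0],
    [0, 0, 0],
  ],
  twist=[0, 0, 0],
  grip=[0.125, 0.125, 0.125],
)

```text
t: 34.6
position: [0.5768, -0.0315, 0.067]
tool_rot: [0.0, 0.048, 0.999, -0.003]
ft_force: [1.4, -10.7, -2.4]
grip_width: 0.011
grip_force: 5.4
```

Run:
```python
from h import *
st(); avg(4); wing(cam('wrist'))
```

```text
t 34.6 p [ 0.5768 -0.0315  0.067 ] yawy 84.5 pol r 26.4 a 173.9 F [  1.4 -10.7  -2.4] tz -0.007 M 0.269 gw 0.011 gf 5.4
avg F [  1.8  -11.7   -2.58] tz -0.013 rxF 0.302 M 0.289 sd 0.022 gw 0.011 5.43
631 wing mod90 89.7 coh 0.87 [141   0   0   0   0   0   0   0   0   0  34 245 178   0   0   0   0   0
   0   0   0   0   0  33]
```

The nut holds about 11.5 N without moving, so it is hand-tight. I'm releasing, lifting clear and handing in.

Emit:
arm_command(
  linear=[
    [0, -0.004, 0],
    [0, -0.003, 0],
    [0, 0, 0.015],
    [0, 0, 0.025],
    [0, 0, 0.03],
  ],
  twist=[0, 0.05, 0, 0, 0],
  grip=[0.15, 0.17, 0.17, 0.17, 0.17],
)

```text
t: 35.27
position: [0.5753, -0.0314, 0.1366]
tool_rot: [-0.002, 0.021, 1.0, 0.001]
ft_force: [0.8, 0.1, 0.3]
grip_width: 0.0149
grip_force: 0.0
```

Emit:
arm_command(
  linear=[
    [0, 0, 0.03],
    [0, 0, 0.03],
    [0, 0, 0.03],
    [0, 0, 0],
    [0, 0, 0],
  ],
  twist=[0, 0, 0, 0, 0],
  grip=[0.17, 0.17, 0.17, 0.17, 0.17],
)

```text
t: 35.68
position: [0.5776, -0.0316, 0.2288]
tool_rot: [0.002, 0.021, 1.0, 0.001]
ft_force: [-0.8, -0.9, -0.0]
grip_width: 0.015
grip_force: 0.0
```

Run:
```python
from h import *
st(); print(finish_job())
```

```text
t 35.68 p [ 0.5776 -0.0316  0.2288] yawy 87.6 pol r 25.6 a 174.0 F [-0.8 -0.9 -0. ] tz -0.015 M 0.01 gw 0.015 gf 0.0
the job is handed in; nothing more can be done
None
```

I slid the plate home against the stop bar and tightened the wing nut until it held an 11.5 N re-push without moving, then handed the job in at 35.7 s; the nut took about 250° in all, and past the expected seat its push rose much more slowly than the stated 0.3 rad, so I stopped on measured force, not angle.

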